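# Hang the wet palettes up to drip

### The arm

A 7-joint arm with a two-finger parallel gripper is mounted at the origin on the work surface. World frame = base frame: x ahead of the robot, y to its left, z up, the work surface at z = 0. Lengths are in m, angles in rad, forces in N, time in s.
With the tool pointing down it reaches from about 0.425 to 0.925 m from the base axis. Payload 6.8 kg.
Tool frame: the origin (TCP) lies at the very end of the fingers, on their centre line; the grasp point (between the pads) lies 19 mm behind it (bot.grasp_offset is the distance from the TCP to the grasp point, in m); z points along the fingers, y is the direction in which the jaws open and shut (so a half turn about z gives the same grasp; the last joint's range is limited). The gripper opens to 85 mm and grips with 20 to 120 N. Pads are 22 mm wide; open, the fingers measure 114 mm over their backs; the gripper's body (76 mm by 85 mm) begins 54 mm behind the grasp point. The pads swing forward as they close: fully open they stand 13 mm farther back than shut.
Start: joints at [1.202, 0.477, 0.022, 1.555, -0.011, 1.109, -0.083], TCP at [0.174, -0.652, 0.231] pointing down, gripper open.
Joint ranges: [-2.96, 2.96], [-0.34, 2.1], [-1.41, 1.46], [0.24, 2.44], [-1.37, 4.51], [0.17, 1.92], [-2.96, 2.96]. Speed limits (rad/s): [2.39, 2.39, 3.14, 3.14, 3.14, 3.14, 3.14].

### API

Orientations are given as a unit quaternion [w, x, y, z].
In Python, from station import monitor, cams, bot, finder gives the robot as it stands.
- The arm moves only by the tool jog_arm, never from a script. Its argument "plan" is a list of rows, each an object of numbers: "x", "y", "z": the shift along the tool's x, y, z as a fraction of full scale; "wx", "wy", "wz": the turn, a rotation vector about the tool's x, y, z as a fraction of full scale. A call has 1 to 12 rows; each row is the pose to reach, as a shift and turn from the pose measured when the call began, along the tool's axes at that moment, turning the shorter way round; what a row does not reach only later rows make up. Full scale, the value 1, is 20 cm for a shift and 180 degrees for a turn. A row lasts 1/12 s, in which the tool goes at most 41.7 mm and 7.16 degrees, less where a joint would pass 70% of its speed; a pose out of reach is approached as far as the arm can. A call with a number of a shift or a turn outside -1 to 1 is refused whole. A call with a gripper value outside its range is refused whole. "hand" is the opening, from -1 (shut) to 1 (fully open), set as the call begins (left out, the last holds). The fingers move at their own pace and stop on an object; "grip_force" is the grip in N (left out, the last holds). Time passes only in rows, so rows that repeat a pose let the fingers close. It gives the time, the measured TCP pose, the force and the opening at its end, in the units of the state.
- monitor.get_obs(): the state, without advancing time (a new reading comes with each control period).
- cams.read_camera(name): name is "scene" or "top" or "wrist"; returns the picture (400x640x3 uint8, red, green, blue); there is no depth.
- cams.get_calibration(name): a dict with "fx", "fy", "cx", "cy" (pixels), "extrinsics" (4x4, takes a point from world to camera coordinates). Camera axes: x right, y down, z forward; pixel columns grow to the right and rows downward; lengths in m; the calibration is good to about 2 mm. A picture is of the moment at which its call begins: read the wrist's pose just before it. get_calibration takes no time and is no camera call; for the wrist camera it gives the pose at the moment of the call.
- bot.hand_in(): hands the job in, once; it reports no verdict.
Trained networks look in the newest picture that a camera, given by its name, has taken for a name from the list of things; names that differ only in an ending like _2 or _b are one class to them, and where a whole thing is asked for, a point or a joint stands for the part that bears it (a point fixed in the world has none). Each returns a list of dicts, best first, with "confidence" (0 to 1); they miss things now and then, are a little off and sometimes report something else, mostly with a low value. They report only what shows in the picture. A call takes as long as a camera call. They do not tell look-alikes from the thing itself.
- finder.find_in(camera, target): "bbox" ([left, top, width, height] in pixels, round what is visible of it).
- finder.place_of(camera, target): "location" ([column, row] in pixels: a listed point, or the origin of a listed thing).
The state is a dict: "t": time; "q": joint angles; "joint_vel": joint speeds; "joint_torque": joint torques, N m; "eef_pos": TCP position; "tool_rot": TCP orientation; "contact_force": force on the tool from outside, world axes, zero at the start; "torque": the same for the moment, N m; "gripper_width": opening from 0.0 (shut) to 1.0 (fully open).
Only numpy, scipy, OpenCV 4.12 (cv2) and the standard library are available. Lean on these libraries where they do the work, as an engineer would, in place of code of your own. Each camera call takes 0.05 s, during which the arm holds its last target. There are 200 camera calls.

### The job

Slide the drip tray fully home under the drying rack first. Then take the two palettes out of the slotted stand and hang each by its thumb hole on the peg of its own colour, so that both hang free and still. The paint is wet: keep the palettes upright, do not knock them hard against rack, pegs or stand, and leave everything else on the table where it is.

Things in the scene. Friction and masses are not known exactly. Their poses are not given: they have to be found in the camera images.
- palette_blue: blue plastic palette, a rounded upright plate 150 mm wide, 160 tall, 8 thick, 160 g, paint dabs low down. Origin: middle of its bottom edge; x the plate's normal, y its width, z up to the top edge. Thumb hole 36 mm across, axis x, centred 100 mm above the bottom edge: its upper rim is 42 mm below the top edge. Starts standing in a slot of the stand; pinch the top edge across the 8 mm
- hole_blue (a point): centre of the blue palette's thumb hole
- peg_blue: wooden peg with blue end ball and blue patch at its root, 12 mm thick (ball 20), fixed on the front of the rack's beam. Origin: its root on the beam's front face, 180 mm above the table; it runs 80 mm along its own -x and rises 14 mm to the tip. The beam's top is 10 mm above the root, nothing of the rack is higher. Pegs are 190 mm apart, either colour on either side
- peg_blue_tip (a point): centre of the blue peg's end ball
- palette_yellow: yellow plastic palette, a rounded upright plate 150 mm wide, 160 tall, 8 thick, 160 g, paint dabs low down. Origin: middle of its bottom edge; x the plate's normal, y its width, z up to the top edge. Thumb hole 36 mm across, axis x, centred 100 mm above the bottom edge: its upper rim is 42 mm below the top edge. Starts standing in a slot of the stand; pinch the top edge across the 8 mm
- hole_yellow (a point): centre of the yellow palette's thumb hole
- peg_yellow: wooden peg with yellow end ball and yellow patch at its root, 12 mm thick (ball 20), fixed on the front of the rack's beam. Origin: its root on the beam's front face, 180 mm above the table; it runs 80 mm along its own -x and rises 14 mm to the tip. The beam's top is 10 mm above the root, nothing of the rack is higher. Pegs are 190 mm apart, either colour on either side
- peg_yellow_tip (a point): centre of the yellow peg's end ball
- rack: wooden drying rack: beam 400 mm long along its y, 18 mm thick, 150 to 190 mm above the table, on two posts at y = +-190 mm with feet running from x = -130 to +70 mm, 14 mm high. Origin on the table below the middle of the beam's front face; the front faces -x
- tray (a joint): how far the drip tray stands out of the rack towards -x of the rack (m): 0 = fully home, up to 0.10. Aluminium tray 115 by 345 mm, 24 mm high; moves with about 2 N
- tray_handle (a point): centre of the outer (-x of the rack) face of the tray's upright red handle plate, 100 mm wide, 12 mm thick, reaching from the table to 52 mm height; this point is 45 mm above the table. When home it is 132 mm in front of the beam's front face
- stand: wooden stand, 170 by 130 mm, origin under its centre; two slots along its y at x = -50 and +50 mm, each 11 mm wide, floor 12 mm and walls 52 mm above the table
- sprayer: red spray bottle, 72 mm across, 170 mm tall, origin under its centre; leave alone
- medium_bottle: white bottle, 70 mm across, 180 mm tall, origin under its centre; leave alone
- paint_pot: white paint pot with red lid, 66 mm across, 60 mm tall, origin under its centre; leave alone
- water_cup: clear open cup, 76 mm across, 100 mm tall, origin under its centre; leave alone
- paint_knife: painting knife 200 mm long lying flat, origin under its middle; leave alone
Not all that is in view belongs to the job. Of the things that look like the palette_yellow, the larger one is meant. There is more than one size of the palette_blue; the job needs the largest.

How it is judged:
By the outcome, as a careful person would: the job done as asked, in the order asked, and still so for the second after the job is handed in, with the robot touching nothing.
It also fails if it takes over 72 s, if anything falls off the work surface, if the arm or the gripper's body presses on something with over 40 N, if the wrist force passes 120 N, or if a joint passes its speed limit or range.

## Working session

There is one attempt and no reset: what is moved stays moved. The work goes in short steps, Python scripts to look and compute and a tool call to move; the robot and the scene stay as the last step left them, time stands still between calls to the robot, and variables do not carry over. Pictures are saved under pics/ and viewed, about 8 in all and at most 12, crops included, and the job is handed in when it is done.

Besides the shell and the picture viewer there is one more tool, called after "Request:" as name([rows], argument=value, ...), one row to a line, values as JSON. jog_arm: Moves the arm, as the interface text tells. Shift numbers are shares of 20 cm and turn numbers shares of 180 degrees, none past 1 either way. Its arguments: {"type":"object","properties":{"plan":{"type":"array","items":{"type":"object","properties":{"x":{"type":"number","minimum":-1,"maximum":1},"y":{"type":"number","minimum":-1,"maximum":1},"z":{"type":"number","minimum":-1,"maximum":1},"wx":{"type":"number","minimum":-1,"maximum":1},"wy":{"type":"number","minimum":-1,"maximum":1},"wz":{"type":"number","minimum":-1,"maximum":1}}}},"hand":{"type":"number"},"grip_force":{"type":"number"}},"required":["plan"]}

```bash
mkdir -p pics; ls; python3 - <<'E'
from station import monitor, cams, bot, finder
import cv2, numpy as np
o=monitor.get_obs(); print({k:np.round(v,3).tolist() for k,v in o.items()})
ims=[]
for c in("scene","top"):
    im=cams.read_camera(c); ims.append(im); cv2.imwrite(f"pics/{c}0.png",im[:,:,::-1]) 
    k=cams.get_calibration(c); print(c,k["fx"],k["cx"],k["cy"],np.round(k["extrinsics"],3).tolist())
    for n in("palette_blue","palette_yellow","hole_blue","hole_yellow","peg_blue","peg_blue_tip","peg_yellow","peg_yellow_tip","rack","tray_handle","stand"):
        print(n,[(np.round(d["location"]).tolist(),round(d["confidence"],2)) for d in finder.place_of(c,n)][:4])
E
```

```text
pics
{'t': 0.0, 'q': [1.202, 0.478, 0.022, 1.556, -0.012, 1.109, -0.083], 'joint_vel': [0.0, 0.001, 0.002, -0.001, 0.001, -0.0, 0.002], 'joint_torque': [-0.0, -59.646, 1.608, -28.12, 0.012, 0.009, -0.0], 'eef_pos': [0.174, -0.652, 0.23], 'tool_rot': [-0.001, 0.992, 0.13, -0.0], 'contact_force': [0.098, 0.646, -0.741], 'torque': [-0.011, 0.019, 0.005], 'gripper_width': 0.998}
scene 461.62900012769313 317.6907048720107 202.06460610770534 [[0.645, 0.764, 0.002, -0.313], [0.503, -0.423, -0.754, -0.167], [-0.575, 0.487, -0.657, 1.583], [0.0, 0.0, 0.0, 1.0]]
palette_blue [([331.0, 180.0], 0.9), ([202.0, 220.0], 0.89), ([224.0, 278.0], 0.8)]
palette_yellow [([291.0, 345.0], 0.95), ([242.0, 308.0], 0.8)]
hole_blue [([218.0, 249.0], 0.78), ([334.0, 160.0], 0.76), ([198.0, 199.0], 0.64), ([226.0, 280.0], 0.39)]
hole_yellow [([287.0, 328.0], 0.62), ([236.0, 279.0], 0.59)]
peg_blue [([406.0, 181.0], 0.52)]
peg_blue_tip [([383.0, 161.0], 0.74), ([341.0, 320.0], 0.65), ([366.0, 220.0], 0.21)]
peg_yellow [([362.0, 219.0], 0.8)]
peg_yellow_tip [([338.0, 198.0], 0.54)]
rack [([254.0, 220.0], 0.25)]
t
[... 206 characters left out ...]
 0.547], [0.078, -0.011, -0.997, 1.446], [0.0, 0.0, 0.0, 1.0]]
palette_blue [([395.0, 216.0], 0.83), ([373.0, 285.0], 0.64), ([250.0, 252.0], 0.64)]
palette_yellow [([397.0, 183.0], 0.85), ([390.0, 144.0], 0.68)]
hole_blue [([400.0, 213.0], 0.82), ([245.0, 255.0], 0.66), ([375.0, 289.0], 0.52)]
hole_yellow [([405.0, 182.0], 0.83), ([393.0, 142.0], 0.77), ([443.0, 192.0], 0.41), ([182.0, 232.0], 0.33)]
peg_blue [([243.0, 158.0], 0.72)]
peg_blue_tip [([390.0, 196.0], 0.56), ([246.0, 182.0], 0.51)]
peg_yellow [([305.0, 146.0], 0.78), ([310.0, 173.0], 0.23)]
peg_yellow_tip [([314.0, 173.0], 0.62)]
rack []
tray_handle [([288.0, 223.0], 0.89), ([444.0, 193.0], 0.29)]
stand [([391.0, 199.0], 0.67)]
```

```bash
python3 - <<'E'
import cv2, numpy as np
a=cv2.imread("pics/scene0.png")[90:400,110:510];b=cv2.imread("pics/top0.png")[90:330,150:480]
cv2.imwrite("pics/s1.png",cv2.resize(a,None,fx=1.9,fy=1.9,interpolation=2));cv2.imwrite("pics/t1.png",cv2.resize(b,None,fx=2.4,fy=2.4,interpolation=2))
E
```

```text
(no output)
```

View pics/s1.png

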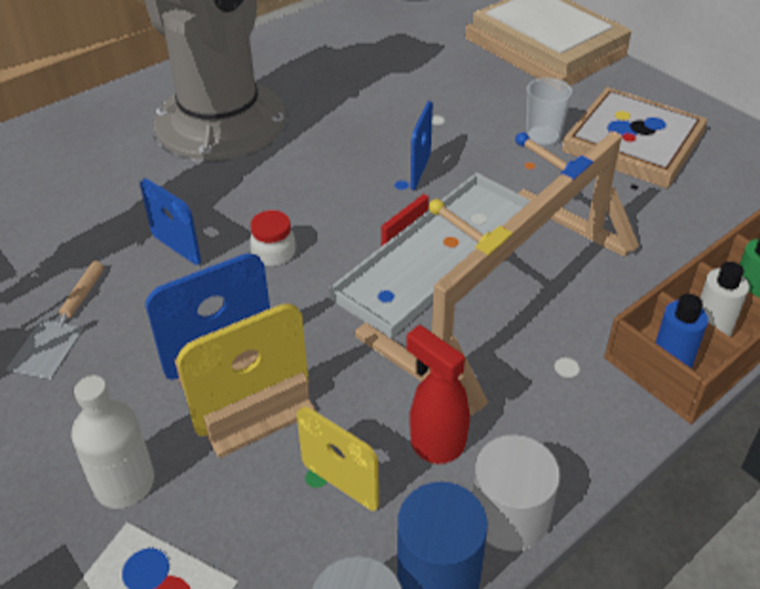

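View pics/t1.png

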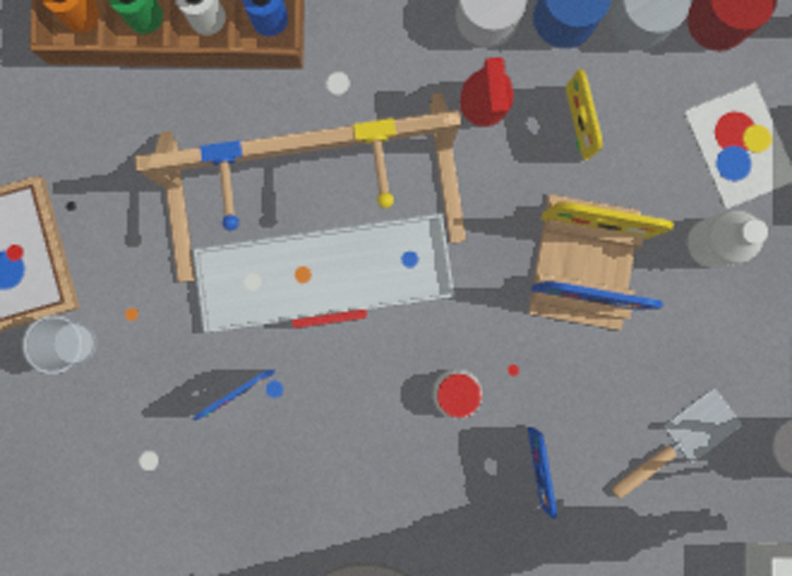

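The two full-size palettes stand in the stand, blue at top px (395,216) and yellow at (397,183). The small blues at (250,252) and (373,285) and the small yellow at (390,144) stand outside it and are visibly smaller, so they are decoys. The tray stands out, with its red handle at (288,223).

```bash
cat > h.py <<'E'
import numpy as np, cv2
from scipy.spatial.transform import Rotation as R
from station import monitor, cams, bot, finder
def ray(c,p,k=None):
    k=k or cams.get_calibration(c);E=np.array(k["extrinsics"])
    d=E[:3,:3].T@np.array([(p[0]-k["cx"])/k["fx"],(p[1]-k["cy"])/k["fy"],1]);return -E[:3,:3].T@E[:3,3],d
def atz(c,p,z,k=None):
    o,d=ray(c,p,k);return o+d*(z-o[2])/d[2]
def proj(c,P,k=None):
    k=k or cams.get_calibration(c);E=np.array(k["extrinsics"]);q=(E[:3,:3]@np.atleast_2d(P).T).T+E[:3,3]
    return np.c_[q[:,0]/q[:,2]*k["fx"]+k["cx"],q[:,1]/q[:,2]*k["fy"]+k["cy"]]
def tool(): 
    o=monitor.get_obs();w=o["tool_rot"];return np.array(o["eef_pos"]),R.from_quat([w[1],w[2],w[3],w[0]])
def go(P,yaw=None,tilt=0):
    """units for a jog to TCP P with tool down, jaw (tool y) along world angle yaw"""
    p,r=tool();s=r.inv().apply(np.array(P)-p)/.2
    w=[0,0,0]
    if yaw is not None:
        best=None
        for a in(yaw,yaw+np.pi):
            y=np.array([np.cos(a),np.sin(a),0]);z=np.array([0,0,-1.]);t=R.from_matrix(np.c_[np.cross(y,z),y,z])
            v=(r.inv()*t).as_rotvec()/np.pi
            if best is None or np.linalg.norm(v)<np.linalg.norm(best):best=v
        w=best
    print("go",np.round(P,4),"shift",np.round(s,3),"turn",np.round(w,4))
E
python3 - <<'E'
from h import *
pt=dict(peg_blue=(.18,(406,181),(243,158)),peg_blue_tip=(.194,(383,161),(246,182)),peg_yellow=(.18,(362,219),(305,146)),peg_yellow_tip=(.194,(338,198),(314,173)),tray_handle=(.045,(319,200),(288,223)),hole_blue=(.112,(218,249),(400,213)),hole_yellow=(.112,(236,279),(405,182)))
for n,(z,s,t) in pt.items(): print(n,np.round(atz("scene",s,z),3),np.round(atz("top",t,z),3))
im=cv2.imread("pics/top0.png");hsv=cv2.cvtColor(im,cv2.COLOR_BGR2HSV)
for n,lo,hi,(x0,x1,y0,y1) in(("blue",100,125,(365,435,200,225)),("yellow",20,35,(365,440,170,190)),("red",170,180,(265,310,210,235)),("pegY",20,35,(305,320,168,178)),("pegB",100,125,(240,252,176,188)),("pegYr",20,35,(295,320,135,150)),("pegBr",100,125,(230,255,145,160))):
    m=cv2.inRange(hsv,(lo,90,50),(hi,255,255))[y0:y1,x0:x1];P=np.argwhere(m)[:,::-1]+[x0,y0]
    (c,wh,a)=cv2.minAreaRect(P.astype(np.float32));print(n,len(P),np.round(c,1),np.round(wh,1),round(a,1),P.min(0),P.max(0),np.round(P.mean(0),1))
    if n in("blue","yellow"):
        # upper envelope (far/top edge): columns' extreme rows
        for col in range(P[:,0].min(),P[:,0].max()+1,6):
            r=P[P[:,0]==col][:,1];print(col,r.min(),r.max(),end="; ")
        print()
E
```

```text
peg_blue [0.635 0.168 0.18 ] [0.634 0.179 0.18 ]
peg_blue_tip [0.549 0.171 0.194] [0.562 0.167 0.194]
peg_yellow [ 0.664 -0.017  0.18 ] [ 0.673 -0.004  0.18 ]
peg_yellow_tip [ 0.585 -0.021  0.194] [ 0.591 -0.031  0.194]
tray_handle [0.43  0.051 0.045] [0.445 0.05  0.045]
hole_blue [ 0.47  -0.297  0.112] [ 0.48  -0.3    0.112]
hole_yellow [ 0.575 -0.314  0.112] [ 0.577 -0.316  0.112]
blue 226 [398.2 212.5] [54.4  5. ] 10.0 [371 208] [425 218] [399.2 212.5]
371 210 210; 377 208 211; 383 208 211; 389 209 212; 395 210 214; 401 211 215; 407 212 215; 413 213 216; 419 214 218; 425 215 217; 
yellow 392 [403.  181.2] [54.2  9.4] 10.5 [376 174] [430 189] [402.7 180.7]
376 178 181; 382 174 181; 388 174 183; 394 175 181; 400 176 185; 406 177 185; 412 179 187; 418 180 188; 424 181 187; 430 182 184; 
red 13 [287.2 223.4] [ 2.2 30.8] 76.8 [272 219] [302 226] [286.2 223.5]
pegY 37 [310. 173.] [6. 6.] 90.0 [307 170] [313 176] [310.2 172.9]
pegB 35 [246.  182.5] [6. 5.] 0.0 [243 180] [249 185] [245.6 182.3]
pegYr 152 [305.8 144.3] [ 8.9 17.9] 81.3 [297 139] [315 149] [305.8 144.1]
pegBr 129 [241.8 153.4] [ 8.6 16.7] 81.9 [233 148] [250 158] [241.9 152.9]
```

```bash
python3 - <<'E'
from h import *
from scipy.optimize import least_squares
obs=[("top","tip",1,(245.6,182.3),1),("top","tip",0,(310.2,172.9),1),("scene","tip",1,(383,161),.7),("scene","tip",0,(338,198),.7),("top","patch",1,(241.9,152.9),.6),("top","patch",0,(305.8,144.1),.6)]
def pts(v):
    c,s=np.cos(v[2]),np.sin(v[2]);f=lambda x,y,z:np.array([v[0]+c*x-s*y,v[1]+s*x+c*y,z]);return f
def res(v):
    f=pts(v);o=[]
    for c,k,b,p,w in obs:
        P=f(-.08 if k=="tip" else .004,.095*(2*b-1),.194 if k=="tip" else .19)
        o+=list(w*(proj(c,P)[0]-p))
    return o
r=least_squares(res,[.65,.08,.2],loss="soft_l1");print(np.round(r.x,4),np.round(r.fun,1));f=pts(r.x)
for b in(1,-1):print("root",f(0,.095*b,.18),"tip",f(-.08,.095*b,.194))
print("handle home",f(-.132,0,.045),"handle top centre now z.052",atz("top",(287,223.3),.052))
for n,cs in(("blue",[(377,208),(383,208),(389,209),(395,210),(401,211),(407,212),(413,213),(419,214)]),("yellow",[(388,174),(394,175),(400,176),(406,177),(412,179),(418,180),(424,181)])):
    P=np.array([atz("top",p,.172) for p in cs]);k=np.polyfit(P[:,1],P[:,0],1);print(n,P[0],P[-1],"slope",k[0])
o,_=ray("top",(0,0));print("cam",o)
go([r.x[0]-.2,.05,.2],r.x[2])
E
```

```text
[0.6539 0.0862 0.1608] [0.2 0.4 0.1 0.3 1.2 1.6 1.2 0.7 0.1 1.  0.2 0.8]
root [0.63864997 0.17995505 0.18      ] tip [0.55968184 0.16714743 0.194     ]
root [ 0.66906806 -0.00759425  0.18      ] tip [ 0.59009994 -0.02040187  0.194     ]
handle home [0.52356161 0.06504783 0.045     ] handle top centre now z.052 [0.44421242 0.05251641 0.052     ]
blue [ 0.49208093 -0.2194549   0.172     ] [ 0.47602476 -0.34413575  0.172     ] slope 0.1386795692190539
yellow [ 0.59391937 -0.25202765  0.172     ] [ 0.57451555 -0.35954184  0.172     ] slope 0.1884454666200415
cam [ 0.43333909 -0.02429928  1.48476108]
go [0.4539 0.05   0.2   ] shift [ 2.257 -3.032  0.157] turn [ 0.     -0.     -0.4682]
```

Request:
jog_arm([
  {"x": 0.08, "y": -0.06, "z": -0.1, "wz": -0.03},
  {"x": 0.25, "y": -0.18, "z": -0.2, "wz": -0.06},
  {"x": 0.42, "y": -0.3, "z": -0.2, "wz": -0.1},
  {"x": 0.6, "y": -0.43, "z": -0.2, "wz": -0.14},
  {"x": 0.77, "y": -0.55, "z": -0.2, "wz": -0.18},
  {"x": 0.9, "y": -0.65, "z": -0.2, "wz": -0.22},
  {"x": 0.95, "y": -0.68, "z": -0.2, "wz": -0.25},
  {"x": 0.95, "y": -0.68, "z": -0.2, "wz": -0.28},
], hand=0)

```text
invalid input at $.plan[0]: expected keys x, y, z, wx, wy, wz
```

```bash
python3 - <<'E'
from h import *
go([.46,-.28,.27],-.16);go([.46,-.28,.27],.16)
E
```

```text
go [ 0.46 -0.28  0.27] shift [ 1.861 -1.429 -0.193] turn [ 0.     -0.     -0.3661]
go [ 0.46 -0.28  0.27] shift [ 1.861 -1.429 -0.193] turn [ 0.     -0.     -0.4679]
```

Request:
jog_arm([
  {"x": 0.1, "y": -0.08, "z": -0.1, "wx": 0, "wy": 0, "wz": -0.03},
  {"x": 0.3, "y": -0.22, "z": -0.2, "wx": 0, "wy": 0, "wz": -0.07},
  {"x": 0.47, "y": -0.36, "z": -0.2, "wx": 0, "wy": 0, "wz": -0.11},
  {"x": 0.64, "y": -0.49, "z": -0.2, "wx": 0, "wy": 0, "wz": -0.15},
  {"x": 0.8, "y": -0.61, "z": -0.2, "wx": 0, "wy": 0, "wz": -0.18},
  {"x": 0.9, "y": -0.7, "z": -0.2, "wx": 0, "wy": 0, "wz": -0.22},
  {"x": 0.93, "y": -0.71, "z": -0.2, "wx": 0, "wy": 0, "wz": -0.26},
], hand=0)

```text
t: 1.78
eef_pos: [0.3227, -0.4602, 0.272]
tool_rot: [-0.0, 0.855, 0.519, 0.002]
contact_force: [1.0, 0.5, 0.1]
gripper_width: 0.503
```

```bash
python3 - <<'E'
from h import *
print(tool()[0]);go([.46,-.28,.27],-.16);go([.46,-.28,.27],.16)
E
```

```text
[ 0.3227435  -0.46022611  0.27195169]
go [ 0.46 -0.28  0.27] shift [1.116 0.194 0.013] turn [ 0.0005 -0.0009 -0.1014]
go [ 0.46 -0.28  0.27] shift [1.116 0.194 0.013] turn [ 0.0007 -0.0008 -0.2033]
```

Request:
jog_arm([
  {"x": 0.15, "y": 0.02, "z": 0, "wx": 0, "wy": 0, "wz": -0.02},
  {"x": 0.35, "y": 0.06, "z": 0, "wx": 0, "wy": 0, "wz": -0.05},
  {"x": 0.55, "y": 0.1, "z": 0, "wx": 0, "wy": 0, "wz": -0.08},
  {"x": 0.75, "y": 0.13, "z": 0, "wx": 0, "wy": 0, "wz": -0.1},
  {"x": 0.9, "y": 0.16, "z": 0, "wx": 0, "wy": 0, "wz": -0.1},
  {"x": 1.0, "y": 0.17, "z": 0, "wx": 0, "wy": 0, "wz": -0.1},
  {"x": 1.0, "y": 0.17, "z": 0, "wx": 0, "wy": 0, "wz": -0.1},
])

```text
t: 2.37
eef_pos: [0.4483, -0.2933, 0.2731]
tool_rot: [0.0, 0.76, 0.65, 0.003]
contact_force: [0.3, 0.2, -0.2]
gripper_width: 0.5
```

```bash
python3 - <<'E'
from h import *
im=cams.read_camera("wrist");k=cams.get_calibration("wrist");cv2.imwrite("pics/w1.png",im[:,:,::-1])
E=np.array(k["extrinsics"]);print(k["fx"],"cam",-E[:3,:3].T@E[:3,3],np.round(E[:3,:3],2).tolist(),tool()[0])
for n in("palette_blue","palette_yellow","hole_blue","hole_yellow","stand"):
    print(n,[(np.round(d["location"]).tolist(),round(d["confidence"],2)) for d in finder.place_of("wrist",n)][:3])
print(np.round(proj("wrist",[[.484,-.285,.172],[.584,-.305,.172],[.49,-.22,.172]],k)))
go([.45,.054,.12],.16)
E
```

```text
359.268676856347 cam [ 0.45676344 -0.22774177  0.41593237] [[0.99, -0.16, 0.0], [-0.15, -0.95, 0.27], [-0.04, -0.27, -0.96]] [ 0.44659688 -0.29593725  0.27289451]
palette_blue [([134.0, 124.0], 0.91), ([345.0, 156.0], 0.85)]
palette_yellow [([438.0, 151.0], 0.87), ([561.0, 108.0], 0.59), ([428.0, 278.0], 0.18)]
hole_blue [([101.0, 138.0], 0.86), ([355.0, 173.0], 0.61)]
hole_yellow [([470.0, 169.0], 0.85), ([611.0, 112.0], 0.72)]
stand [([390.0, 147.0], 0.72)]
[[368. 170.]
 [514. 176.]
 [366.  71.]]
go [0.45  0.054 0.12 ] shift [ 1.747 -0.267  0.766] turn [ 0.0007 -0.0006 -0.1041]
```

View pics/w1.png

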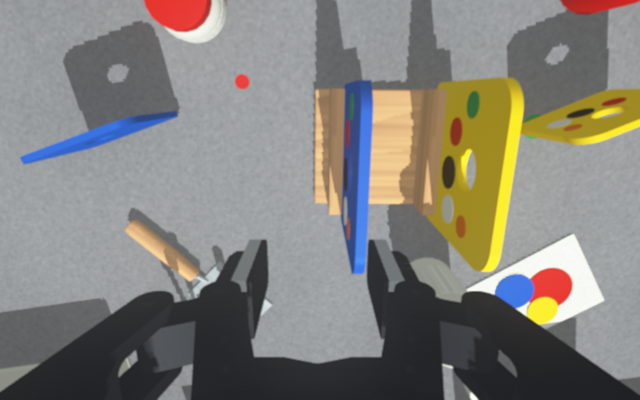

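The wrist view confirms that the large blue (top edge about (366,84) to (358,270)) and the large yellow ((517,84) to (489,268)) stand in the stand, with the small decoys outside it. I'll do the tray first.

```bash
python3 - <<'E'
from h import *
k=cams.get_calibration("wrist")
for a,b in(((366,84),(358,270)),((517,84),(489,268))):
    A,B=atz("wrist",a,.172,k),atz("wrist",b,.172,k);print(A,B,(A+B)/2,np.linalg.norm(A-B),"yaw",-np.arctan2((A-B)[0],(A-B)[1]))
E
```

```text
[ 0.4871131  -0.23227911  0.172     ] [ 0.46401259 -0.36374634  0.172     ] [ 0.47556285 -0.29801272  0.172     ] 0.13348132995056777 yaw -0.1739374682326327
[ 0.58373017 -0.24847482  0.172     ] [ 0.56098924 -0.37835382  0.172     ] [ 0.5723597  -0.31341432  0.172     ] 0.13185486277013347 yaw -0.17333614297616368
```

Request:
jog_arm([
  {"x": 0.15, "y": -0.02, "z": 0, "wx": 0, "wy": 0, "wz": -0.02},
  {"x": 0.35, "y": -0.05, "z": 0, "wx": 0, "wy": 0, "wz": -0.05},
  {"x": 0.55, "y": -0.08, "z": 0.1, "wx": 0, "wy": 0, "wz": -0.08},
  {"x": 0.75, "y": -0.11, "z": 0.2, "wx": 0, "wy": 0, "wz": -0.1},
  {"x": 0.92, "y": -0.14, "z": 0.3, "wx": 0, "wy": 0, "wz": -0.104},
  {"x": 1.0, "y": -0.15, "z": 0.4, "wx": 0, "wy": 0, "wz": -0.104},
  {"x": 1.0, "y": -0.15, "z": 0.4, "wx": 0, "wy": 0, "wz": -0.104},
])

```text
t: 3.25
eef_pos: [0.4454, -0.0933, 0.1898]
tool_rot: [-0.003, 0.646, 0.763, 0.001]
contact_force: [-0.9, -0.3, 0.5]
gripper_width: 0.504
```

```bash
python3 - <<'E'
from h import *
im=cams.read_camera("wrist");k=cams.get_calibration("wrist");cv2.imwrite("pics/w2.png",im[:,:,::-1])
for n in("tray_handle","peg_blue_tip","peg_yellow_tip"):
    print(n,[(np.round(d["location"]).tolist(),round(d["confidence"],2)) for d in finder.place_of("wrist",n)][:3], [np.round(d["bbox"]).tolist() for d in finder.find_in("wrist",n)][:2])
hsv=cv2.cvtColor(im,cv2.COLOR_RGB2HSV);m=cv2.inRange(hsv,(0,120,60),(8,255,255))|cv2.inRange(hsv,(170,120,60),(180,255,255))
n,l,s,c=cv2.connectedComponentsWithStats(m)
for i in range(1,n):
    if s[i,4]>200:
        P=np.argwhere(l==i)[:,::-1].astype(np.float32);print(s[i],cv2.minAreaRect(P),atz("wrist",c[i],.045,k))
go([.45,.054,.12],.16)
E
```

```text
tray_handle [] [[343.0, 1.0, 164.0, 206.0]]
peg_blue_tip [] []
peg_yellow_tip [] []
[ 342    0   21   62 1130] ((351.8980407714844, 30.48632049560547), (18.90420913696289, 61.415958404541016), 1.3019527196884155) [0.45217003 0.0199804  0.045     ]
[ 154  161   76   72 4241] ((192.00001525878906, 196.00001525878906), (73.53910064697266, 72.12489318847656), 45.0) [ 0.34399563 -0.12846496  0.045     ]
[ 573  251   67   96 4107] ((617.4400024414062, 294.5799865722656), (96.19999694824219, 60.80000305175781), 36.869895935058594) [ 0.72495505 -0.15779649  0.045     ]
go [0.45  0.054 0.12 ] shift [0.754 0.126 0.369] turn [ 0.0012 -0.0002 -0.001 ]
```

Request:
jog_arm([
  {"x": 0.15, "y": 0.03, "z": 0.05, "wx": 0, "wy": 0, "wz": 0},
  {"x": 0.35, "y": 0.06, "z": 0.15, "wx": 0, "wy": 0, "wz": 0},
  {"x": 0.55, "y": 0.1, "z": 0.25, "wx": 0, "wy": 0, "wz": 0},
  {"x": 0.7, "y": 0.12, "z": 0.35, "wx": 0, "wy": 0, "wz": 0},
  {"x": 0.754, "y": 0.126, "z": 0.4, "wx": 0, "wy": 0, "wz": 0},
  {"x": 0.754, "y": 0.126, "z": 0.4, "wx": 0, "wy": 0, "wz": 0},
  {"x": 0.754, "y": 0.126, "z": 0.4, "wx": 0, "wy": 0, "wz": 0},
])

```text
t: 4.18
eef_pos: [0.4502, 0.0539, 0.1138]
tool_rot: [0.001, 0.649, 0.761, 0.001]
contact_force: [0.9, -0.2, 0.1]
gripper_width: 0.501
```

```bash
python3 - <<'E'
from h import *
im=cams.read_camera("wrist");k=cams.get_calibration("wrist");cv2.imwrite("pics/w3.png",im[:,:,::-1])
hsv=cv2.cvtColor(im,cv2.COLOR_RGB2HSV);m=cv2.inRange(hsv,(0,120,40),(8,255,255))|cv2.inRange(hsv,(170,120,40),(180,255,255))
n,l,s,c=cv2.connectedComponentsWithStats(m)
for i in range(1,n):
    if s[i,4]>200: print(s[i],atz("wrist",c[i],.052,k))
print(proj("wrist",[tool()[0]],k)); go([.45,.053,.032],.16)
E
```

```text
[ 303  122   20  163 3063] [0.44665421 0.05819571 0.052     ]
[[318.34101704 256.69658077]]
go [0.45  0.053 0.032] shift [ 0.001 -0.005  0.411] turn [ 0.0013  0.     -0.0014]
```

View pics/w3.png

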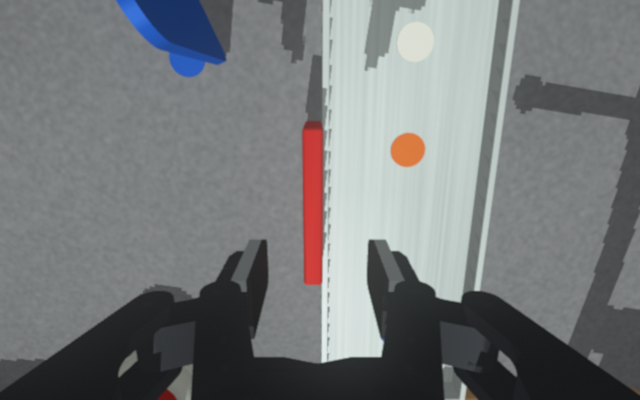

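Request:
jog_arm([
  {"x": 0.01, "y": -0.01, "z": 0.1, "wx": 0, "wy": 0, "wz": 0},
  {"x": 0.01, "y": -0.01, "z": 0.22, "wx": 0, "wy": 0, "wz": 0},
  {"x": 0.01, "y": -0.01, "z": 0.34, "wx": 0, "wy": 0, "wz": 0},
  {"x": 0.01, "y": -0.01, "z": 0.4, "wx": 0, "wy": 0, "wz": 0},
  {"x": 0.01, "y": -0.01, "z": 0.4, "wx": 0, "wy": 0, "wz": 0},
])

```text
t: 4.65
eef_pos: [0.4482, 0.0521, 0.0331]
tool_rot: [0.001, 0.651, 0.759, 0.0]
contact_force: [0.4, -0.6, -0.2]
gripper_width: 0.499
```

Request:
jog_arm([
  {"x": 0, "y": 0, "z": 0, "wx": 0, "wy": 0, "wz": 0},
  {"x": 0, "y": 0, "z": 0, "wx": 0, "wy": 0, "wz": 0},
  {"x": 0, "y": 0, "z": 0, "wx": 0, "wy": 0, "wz": 0},
  {"x": 0, "y": 0.02, "z": 0, "wx": 0, "wy": 0, "wz": 0},
  {"x": 0, "y": 0.07, "z": 0, "wx": 0, "wy": 0, "wz": 0},
  {"x": 0, "y": 0.13, "z": 0, "wx": 0, "wy": 0, "wz": 0},
  {"x": 0, "y": 0.19, "z": 0, "wx": 0, "wy": 0, "wz": 0},
  {"x": 0, "y": 0.25, "z": 0, "wx": 0, "wy": 0, "wz": 0},
  {"x": 0, "y": 0.3, "z": 0, "wx": 0, "wy": 0, "wz": 0},
  {"x": 0, "y": 0.33, "z": 0, "wx": 0, "wy": 0, "wz": 0},
  {"x": 0, "y": 0.34, "z": 0, "wx": 0, "wy": 0, "wz": 0},
  {"x": 0, "y": 0.34, "z": 0, "wx": 0, "wy": 0, "wz": 0},
], hand=-1, grip_force=20)

```text
t: 5.65
eef_pos: [0.5176, 0.062, 0.0343]
tool_rot: [0.002, 0.652, 0.759, 0.001]
contact_force: [2.6, -2.8, 4.1]
gripper_width: 0.134
```

Request:
jog_arm([
  {"x": 0, "y": 0.015, "z": 0, "wx": 0, "wy": 0, "wz": 0},
  {"x": 0, "y": 0.03, "z": 0, "wx": 0, "wy": 0, "wz": 0},
  {"x": 0, "y": 0.045, "z": 0, "wx": 0, "wy": 0, "wz": 0},
  {"x": 0, "y": 0.06, "z": 0, "wx": 0, "wy": 0, "wz": 0},
  {"x": 0, "y": 0.065, "z": 0, "wx": 0, "wy": 0, "wz": 0},
  {"x": 0, "y": 0.07, "z": 0, "wx": 0, "wy": 0, "wz": 0},
  {"x": 0, "y": 0.075, "z": 0, "wx": 0, "wy": 0, "wz": 0},
  {"x": 0, "y": 0.08, "z": 0, "wx": 0, "wy": 0, "wz": 0},
])

```text
t: 6.32
eef_pos: [0.5312, 0.064, 0.0343]
tool_rot: [0.001, 0.652, 0.759, -0.001]
contact_force: [-11.2, -1.1, 11.3]
gripper_width: 0.132
```

Request:
jog_arm([
  {"x": 0, "y": 0.01, "z": 0, "wx": 0, "wy": 0, "wz": 0},
  {"x": 0, "y": 0.015, "z": 0, "wx": 0, "wy": 0, "wz": 0},
  {"x": 0, "y": 0.02, "z": 0, "wx": 0, "wy": 0, "wz": 0},
])

```text
t: 6.57
eef_pos: [0.5311, 0.064, 0.0342]
tool_rot: [-0.001, 0.651, 0.759, -0.004]
contact_force: [-16.3, -2.6, 18.9]
gripper_width: 0.133
```

Request:
jog_arm([
  {"x": 0, "y": 0, "z": 0, "wx": 0, "wy": 0, "wz": 0},
  {"x": 0, "y": 0, "z": 0, "wx": 0, "wy": 0, "wz": 0},
  {"x": 0, "y": 0, "z": 0, "wx": 0, "wy": 0, "wz": 0},
  {"x": 0, "y": 0, "z": -0.1, "wx": 0, "wy": 0, "wz": 0},
  {"x": 0, "y": 0, "z": -0.25, "wx": 0, "wy": 0, "wz": 0},
  {"x": 0, "y": -0.08, "z": -0.4, "wx": 0, "wy": 0, "wz": 0},
  {"x": 0, "y": -0.25, "z": -0.55, "wx": 0, "wy": 0, "wz": 0},
  {"x": 0, "y": -0.3, "z": -0.75, "wx": 0, "wy": 0, "wz": 0},
  {"x": 0, "y": -0.3, "z": -0.9, "wx": 0, "wy": 0, "wz": 0},
  {"x": 0, "y": -0.3, "z": -1.0, "wx": 0, "wy": 0, "wz": 0},
  {"x": 0, "y": -0.3, "z": -1.0, "wx": 0, "wy": 0, "wz": 0},
], hand=0)

```text
t: 7.48
eef_pos: [0.4765, 0.0569, 0.2397]
tool_rot: [0.003, 0.652, 0.759, -0.001]
contact_force: [1.1, 0.1, -0.3]
gripper_width: 0.499
```

```bash
python3 - <<'E'
from h import *
im=cams.read_camera("top");print([(d["location"],d["confidence"]) for d in finder.place_of("top","tray_handle")][:2])
for p in[d["location"] for d in finder.place_of("top","tray_handle")][:1]:print(atz("top",p,.045))
im=cams.read_camera("wrist")
print([(d["location"],atz("wrist",d["location"],.045)) for d in finder.place_of("wrist","tray_handle")][:1])
go([.478,-.27,.24],-.174)
E
```

```text
[([283.6, 200.0], 0.84)]
[0.5195295  0.06530603 0.045     ]
[([373.3, 165.6], array([0.52181985, 0.06475715, 0.045     ]))]
go [ 0.478 -0.27   0.24 ] shift [-1.615 -0.22  -0.024] turn [-0.0028  0.0019  0.1037]
```

Request:
jog_arm([
  {"x": -0.12, "y": -0.02, "z": 0, "wx": 0, "wy": 0, "wz": 0.02},
  {"x": -0.32, "y": -0.04, "z": 0, "wx": 0, "wy": 0, "wz": 0.04},
  {"x": -0.52, "y": -0.07, "z": 0, "wx": 0, "wy": 0, "wz": 0.06},
  {"x": -0.72, "y": -0.1, "z": 0, "wx": 0, "wy": 0, "wz": 0.09},
  {"x": -0.92, "y": -0.12, "z": 0, "wx": 0, "wy": 0, "wz": 0.104},
  {"x": -1.0, "y": -0.14, "z": 0, "wx": 0, "wy": 0, "wz": 0.104},
  {"x": -1.0, "y": -0.14, "z": 0, "wx": 0, "wy": 0, "wz": 0.104},
])

```text
t: 8.32
eef_pos: [0.4738, -0.1512, 0.2327]
tool_rot: [-0.001, 0.769, 0.64, -0.007]
contact_force: [0.3, -0.2, -0.8]
gripper_width: 0.505
```

```bash
python3 - <<'E'
from h import *
go([.479,-.293,.24],-.174)
E
```

```text
go [ 0.479 -0.293  0.24 ] shift [-0.693  0.154 -0.032] turn [-0.0034  0.0026 -0.0028]
```

Request:
jog_arm([
  {"x": -0.12, "y": 0.02, "z": -0.02, "wx": 0, "wy": 0, "wz": 0},
  {"x": -0.3, "y": 0.06, "z": -0.03, "wx": 0, "wy": 0, "wz": 0},
  {"x": -0.48, "y": 0.1, "z": -0.03, "wx": 0, "wy": 0, "wz": 0},
  {"x": -0.62, "y": 0.14, "z": -0.03, "wx": 0, "wy": 0, "wz": 0},
  {"x": -0.69, "y": 0.154, "z": -0.03, "wx": -0.003, "wy": 0.003, "wz": -0.003},
  {"x": -0.69, "y": 0.154, "z": -0.03, "wx": -0.003, "wy": 0.003, "wz": -0.003},
  {"x": -0.69, "y": 0.154, "z": -0.03, "wx": -0.003, "wy": 0.003, "wz": -0.003},
])

```text
t: 8.9
eef_pos: [0.4788, -0.2919, 0.2381]
tool_rot: [-0.002, 0.766, 0.643, -0.0]
contact_force: [0.3, 0.5, -0.6]
gripper_width: 0.503
```

```bash
python3 - <<'E'
from h import *
im=cams.read_camera("wrist");k=cams.get_calibration("wrist");cv2.imwrite("pics/w4.png",im[:,:,::-1])
print(proj("wrist",[tool()[0],[.479,-.293,.172]],k),[(d["location"],d["confidence"]) for d in finder.place_of("wrist","hole_blue")][:2])
go([.479,-.293,.145],-.174)
E
```

```text
[[318.24360842 256.33883752]
 [318.76109955 212.04856297]] [([324.4, 191.2], 0.81), ([46.6, 149.4], 0.57)]
go [ 0.479 -0.293  0.145] shift [-0.015  0.002  0.469] turn [-0.0009 -0.0008  0.001 ]
```

View pics/w4.png

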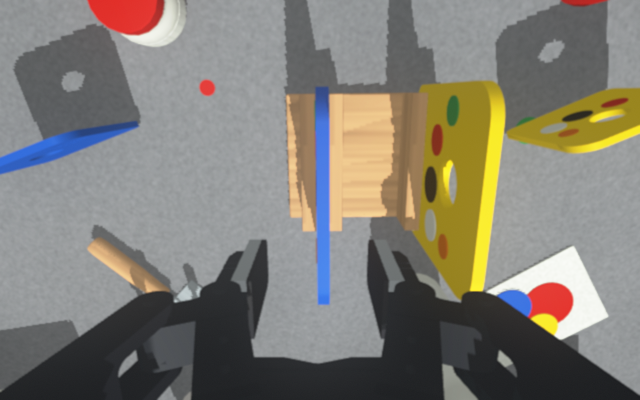

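```bash
python3 - <<'E'
from h import *
im=cv2.imread("pics/w4.png");hsv=cv2.cvtColor(im,cv2.COLOR_BGR2HSV);m=cv2.inRange(hsv,(100,120,50),(125,255,255))
for r in(100,140,180,220,260,290):
    c=np.where(m[r,290:350])[0]+290;print(r,c.min(),c.max(),atz("wrist",(c.mean(),r),.172))
c=np.where(m[:,322])[0];print(c.min(),c.max(),atz("wrist",(322,c.min()),.165),atz("wrist",(322,c.max()),.165))
E
```

```text
100 316 327 [ 0.4919957  -0.22704137  0.172     ]
140 316 328 [ 0.48854571 -0.24933063  0.172     ]
180 316 328 [ 0.48458455 -0.27295985  0.172     ]
220 317 328 [ 0.48067381 -0.29816272  0.172     ]
260 318 329 [ 0.4768186  -0.32509584  0.172     ]
290 318 329 [ 0.47326888 -0.34641936  0.172     ]
87 304 [ 0.49351581 -0.2200692   0.165     ] [ 0.46987939 -0.36106552  0.165     ]
```

Request:
jog_arm([
  {"x": -0.01, "y": 0.016, "z": 0.08, "wx": 0, "wy": 0, "wz": -0.006},
  {"x": -0.01, "y": 0.016, "z": 0.22, "wx": 0, "wy": 0, "wz": -0.006},
  {"x": -0.01, "y": 0.016, "z": 0.36, "wx": 0, "wy": 0, "wz": -0.006},
  {"x": -0.01, "y": 0.016, "z": 0.44, "wx": 0, "wy": 0, "wz": -0.006},
  {"x": -0.01, "y": 0.016, "z": 0.469, "wx": 0, "wy": 0, "wz": -0.006},
  {"x": -0.01, "y": 0.016, "z": 0.469, "wx": 0, "wy": 0, "wz": -0.006},
])

```text
t: 9.5
eef_pos: [0.4816, -0.2904, 0.1436]
tool_rot: [-0.003, 0.758, 0.652, -0.0]
contact_force: [0.6, 0.4, 1.2]
gripper_width: 0.498
```

Request:
jog_arm([
  {"x": 0, "y": 0, "z": 0, "wx": 0, "wy": 0, "wz": 0},
  {"x": 0, "y": 0, "z": 0, "wx": 0, "wy": 0, "wz": 0},
  {"x": 0, "y": 0, "z": 0, "wx": 0, "wy": 0, "wz": 0},
  {"x": 0, "y": 0, "z": 0, "wx": 0, "wy": 0, "wz": 0},
  {"x": 0, "y": 0, "z": 0, "wx": 0, "wy": 0, "wz": 0},
  {"x": 0, "y": 0, "z": 0, "wx": 0, "wy": 0, "wz": 0},
], hand=-1, grip_force=40)

```text
t: 10.0
eef_pos: [0.4826, -0.2905, 0.145]
tool_rot: [-0.002, 0.758, 0.652, 0.0]
contact_force: [0.5, 0.9, 6.2]
gripper_width: 0.082
```

Request:
jog_arm([
  {"x": 0, "y": 0, "z": -0.03, "wx": 0, "wy": 0, "wz": 0},
  {"x": 0, "y": 0, "z": -0.1, "wx": 0, "wy": 0, "wz": 0},
  {"x": 0, "y": 0, "z": -0.18, "wx": 0, "wy": 0, "wz": 0},
  {"x": 0, "y": 0, "z": -0.26, "wx": 0, "wy": 0, "wz": 0},
  {"x": 0, "y": 0, "z": -0.34, "wx": 0, "wy": 0, "wz": 0},
  {"x": 0, "y": 0, "z": -0.4, "wx": 0, "wy": 0, "wz": 0},
  {"x": 0, "y": 0, "z": -0.43, "wx": 0, "wy": 0, "wz": 0},
  {"x": 0, "y": 0, "z": -0.43, "wx": 0, "wy": 0, "wz": 0},
])

```text
t: 10.67
eef_pos: [0.4835, -0.2913, 0.2325]
tool_rot: [-0.001, 0.758, 0.652, 0.001]
contact_force: [-0.4, -0.4, -1.7]
gripper_width: 0.083
```

```bash
python3 - <<'E'
from h import *
go([.51,.159,.229],.16);go([.49,-.1,.229],.16)
E
```

```text
go [0.51  0.159 0.229] shift [ 2.246 -0.204  0.023] turn [-0.0001 -0.0009 -0.0986]
go [ 0.49  -0.1    0.229] shift [ 0.951 -0.11   0.02 ] turn [-0.0001 -0.0009 -0.0986]
```

Request:
jog_arm([
  {"x": 0.04, "y": 0, "z": 0, "wx": 0, "wy": 0, "wz": -0.005},
  {"x": 0.12, "y": -0.01, "z": 0, "wx": 0, "wy": 0, "wz": -0.015},
  {"x": 0.24, "y": -0.03, "z": 0, "wx": 0, "wy": 0, "wz": -0.025},
  {"x": 0.37, "y": -0.05, "z": 0, "wx": 0, "wy": 0, "wz": -0.035},
  {"x": 0.5, "y": -0.06, "z": 0, "wx": 0, "wy": 0, "wz": -0.05},
  {"x": 0.63, "y": -0.08, "z": 0, "wx": 0, "wy": 0, "wz": -0.065},
  {"x": 0.76, "y": -0.09, "z": 0, "wx": 0, "wy": 0, "wz": -0.08},
  {"x": 0.88, "y": -0.1, "z": 0, "wx": 0, "wy": 0, "wz": -0.09},
  {"x": 0.96, "y": -0.11, "z": 0, "wx": 0, "wy": 0, "wz": -0.097},
  {"x": 1.0, "y": -0.12, "z": 0, "wx": 0, "wy": 0, "wz": -0.0986},
  {"x": 1.0, "y": -0.12, "z": 0, "wx": 0, "wy": 0, "wz": -0.0986},
])

```text
t: 11.58
eef_pos: [0.4891, -0.0872, 0.2329]
tool_rot: [-0.001, 0.647, 0.763, 0.001]
contact_force: [0.4, -0.8, -1.1]
gripper_width: 0.087
```

```bash
python3 - <<'E'
from h import *
go([.51,.159,.229],.16)
E
```

```text
go [0.51  0.159 0.229] shift [1.197 0.305 0.023] turn [-0.0001 -0.001   0.0014]
```

Request:
jog_arm([
  {"x": 0.04, "y": 0, "z": 0, "wx": 0, "wy": 0, "wz": 0},
  {"x": 0.12, "y": 0.02, "z": 0, "wx": 0, "wy": 0, "wz": 0},
  {"x": 0.24, "y": 0.04, "z": 0, "wx": 0, "wy": 0, "wz": 0},
  {"x": 0.37, "y": 0.07, "z": 0, "wx": 0, "wy": 0, "wz": 0},
  {"x": 0.5, "y": 0.1, "z": 0, "wx": 0, "wy": 0, "wz": 0},
  {"x": 0.63, "y": 0.13, "z": 0, "wx": 0, "wy": 0, "wz": 0},
  {"x": 0.76, "y": 0.16, "z": 0, "wx": 0, "wy": 0, "wz": 0},
  {"x": 0.88, "y": 0.19, "z": 0, "wx": 0, "wy": 0, "wz": 0},
  {"x": 0.96, "y": 0.22, "z": 0, "wx": 0, "wy": 0, "wz": 0},
  {"x": 1.0, "y": 0.24, "z": 0, "wx": 0, "wy": 0, "wz": 0},
  {"x": 1.0, "y": 0.24, "z": 0, "wx": 0, "wy": 0, "wz": 0},
  {"x": 1.0, "y": 0.24, "z": 0, "wx": 0, "wy": 0, "wz": 0},
])

```text
t: 12.58
eef_pos: [0.5038, 0.1167, 0.2331]
tool_rot: [-0.001, 0.647, 0.762, 0.0]
contact_force: [-0.5, -0.5, -1.8]
gripper_width: 0.087
```

```bash
python3 - <<'E'
from h import *
go([.51,.159,.229],.16)
ims=[]
for c in("wrist","scene","top"):
    im=cams.read_camera(c);k=cams.get_calibration(c);cv2.imwrite(f"pics/{c}5.png",im[:,:,::-1])
    for n in("hole_blue","peg_blue_tip","peg_blue"):
        print(c,n,[(np.round(d["location"],1).tolist(),round(d["confidence"],2)) for d in finder.place_of(c,n)][:3])
p,r=tool();H=p-[0,0,.033]
print("expect hole",[proj(c,H)[0] for c in("wrist","scene","top")],"tip",[proj(c,[.5597,.1671,.194])[0] for c in("wrist","scene","top")])
a=cv2.imread("pics/wrist5.png");b=cv2.imread("pics/scene5.png")[100:260,270:470]
cv2.imwrite("pics/v5.png",np.vstack([cv2.resize(a[0:290,:],(640,290)),cv2.resize(b,(384,307),interpolation=2) if 0 else cv2.copyMakeBorder(cv2.resize(b,(384,307),interpolation=2),0,0,0,256,0)]))
E
```

```text
go [0.51  0.159 0.229] shift [0.203 0.065 0.021] turn [-0.0004 -0.0008  0.0011]
wrist hole_blue [([136.6, 70.9], 0.86), ([443.1, 207.1], 0.26)]
wrist peg_blue_tip [([447.8, 150.6], 0.7)]
wrist peg_blue [([585.0, 150.2], 0.73), ([445.5, 153.3], 0.25)]
scene hole_blue [([200.3, 200.2], 0.92), ([334.0, 161.3], 0.75), ([338.2, 196.7], 0.69)]
scene peg_blue_tip [([382.6, 164.5], 0.71)]
scene peg_blue [([410.1, 181.0], 0.54), ([351.3, 189.4], 0.36), ([252.1, 218.2], 0.16)]
top hole_blue [([261.3, 200.4], 0.69), ([245.5, 255.9], 0.44)]
top peg_blue_tip []
top peg_blue [([240.7, 155.2], 0.47), ([406.8, 181.8], 0.2)]
expect hole [array([318.21278004, 228.95001052]), array([356.60225324, 158.82812584]), array([262.02956556, 201.95810829])] tip [array([442.23645703, 152.3257578 ]), array([384.76134569, 163.34180146]), array([245.79056965, 182.65332247])]
```

View pics/v5.png

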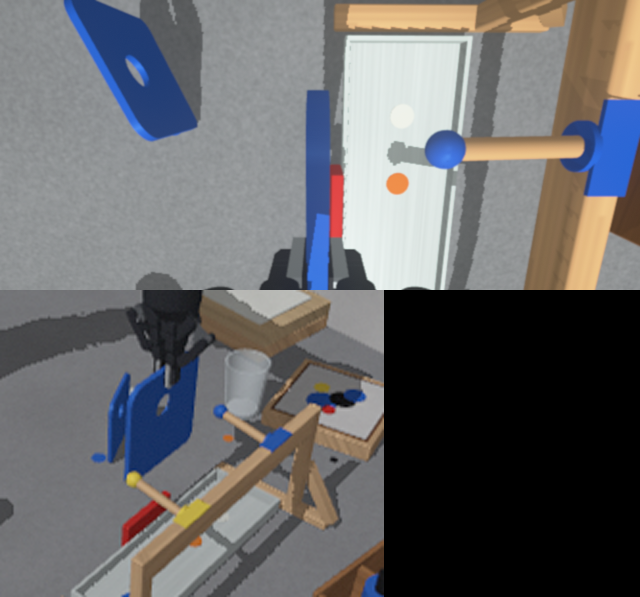

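Request:
jog_arm([
  {"x": 0.05, "y": 0, "z": 0.01, "wx": 0, "wy": 0, "wz": 0},
  {"x": 0.13, "y": 0, "z": 0.02, "wx": 0, "wy": 0, "wz": 0},
  {"x": 0.19, "y": 0, "z": 0.03, "wx": 0, "wy": 0, "wz": 0},
  {"x": 0.207, "y": 0, "z": 0.035, "wx": 0, "wy": 0, "wz": 0},
  {"x": 0.207, "y": 0.02, "z": 0.035, "wx": 0, "wy": 0, "wz": 0},
  {"x": 0.207, "y": 0.07, "z": 0.035, "wx": 0, "wy": 0, "wz": 0},
  {"x": 0.207, "y": 0.13, "z": 0.035, "wx": 0, "wy": 0, "wz": 0},
  {"x": 0.207, "y": 0.18, "z": 0.035, "wx": 0, "wy": 0, "wz": 0},
  {"x": 0.207, "y": 0.2, "z": 0.035, "wx": 0, "wy": 0, "wz": 0},
  {"x": 0.207, "y": 0.2, "z": 0.035, "wx": 0, "wy": 0, "wz": 0},
])

```text
t: 14.02
eef_pos: [0.5377, 0.1649, 0.2264]
tool_rot: [-0.001, 0.647, 0.762, 0.001]
contact_force: [-0.5, -0.6, -1.0]
gripper_width: 0.085
```

```bash
python3 - <<'E'
from h import *
for c in("wrist","scene"):
    im=cams.read_camera(c);cv2.imwrite(f"pics/{c}6.png",im[:,:,::-1])
    for n in("hole_blue","peg_blue_tip"):
        print(c,n,[(np.round(d["location"],1).tolist(),round(d["confidence"],2)) for d in finder.place_of(c,n)][:3])
p,r=tool();H=p-[0,0,.033];print(proj("scene",H),proj("scene",[.561,.168,.194]),proj("wrist",[[.561,.168,.194],[.5597,.1671,.194]]))
for d in finder.place_of("wrist","peg_blue_tip")[:1]:
    T=atz("wrist",d["location"],.194);print(T,r.inv().apply(T-p))
E
```

```text
wrist hole_blue [([86.3, 125.9], 0.77)]
wrist peg_blue_tip [([362.4, 233.3], 0.69)]
scene hole_blue [([375.9, 162.6], 0.93), ([197.1, 200.8], 0.93), ([329.1, 162.7], 0.82)]
scene peg_blue_tip [([385.2, 163.4], 0.53), ([395.3, 162.3], 0.2)]
[[377.75458204 159.65544305]] [[385.35852542 163.43580821]] [[366.27043687 231.53508084]
 [363.49355235 232.73175294]]
[0.55927948 0.16669384 0.194     ] [-0.00241416  0.02323355  0.03268265]
```

```bash
python3 - <<'E'
import cv2,numpy as np
b=cv2.imread("pics/scene6.png")[110:210,320:430];w=cv2.imread("pics/wrist6.png")[100:330,220:480]
cv2.imwrite("pics/v6.png",np.hstack([cv2.resize(b,(440,400),interpolation=2),cv2.resize(w,(360,400))]))
E
```

```text
(no output)
```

View pics/v6.png

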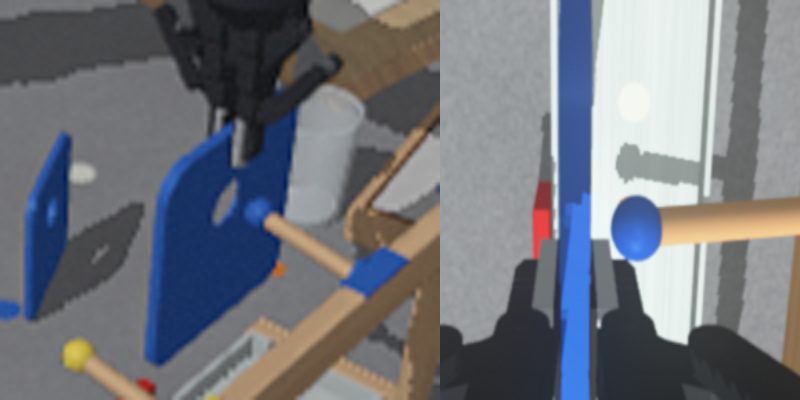

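Request:
jog_arm([
  {"x": -0.008, "y": 0, "z": -0.012, "wx": 0, "wy": 0, "wz": 0},
  {"x": -0.008, "y": 0.02, "z": -0.012, "wx": 0, "wy": 0, "wz": 0},
  {"x": -0.008, "y": 0.05, "z": -0.012, "wx": 0, "wy": 0, "wz": 0},
  {"x": -0.008, "y": 0.08, "z": -0.012, "wx": 0, "wy": 0, "wz": 0},
  {"x": -0.008, "y": 0.11, "z": -0.012, "wx": 0, "wy": 0, "wz": 0},
  {"x": -0.008, "y": 0.14, "z": -0.012, "wx": 0, "wy": 0, "wz": 0},
  {"x": -0.008, "y": 0.17, "z": -0.01, "wx": 0, "wy": 0, "wz": 0},
  {"x": -0.008, "y": 0.18, "z": -0.01, "wx": 0, "wy": 0, "wz": 0},
  {"x": -0.008, "y": 0.18, "z": -0.01, "wx": 0, "wy": 0, "wz": 0},
])

```text
t: 15.12
eef_pos: [0.5724, 0.1696, 0.2285]
tool_rot: [-0.001, 0.647, 0.763, 0.001]
contact_force: [-0.7, 0.4, -1.1]
gripper_width: 0.084
```

Request:
jog_arm([
  {"x": 0, "y": 0.03, "z": 0, "wx": 0, "wy": 0, "wz": 0},
  {"x": 0, "y": 0.06, "z": 0.01, "wx": 0, "wy": 0, "wz": 0},
  {"x": 0, "y": 0.09, "z": 0.01, "wx": 0, "wy": 0, "wz": 0},
  {"x": 0, "y": 0.12, "z": 0.01, "wx": 0, "wy": 0, "wz": 0},
  {"x": 0, "y": 0.13, "z": 0.02, "wx": 0, "wy": 0, "wz": 0},
  {"x": 0, "y": 0.13, "z": 0.03, "wx": 0, "wy": 0, "wz": 0},
  {"x": 0, "y": 0.13, "z": 0.045, "wx": 0, "wy": 0, "wz": 0},
  {"x": 0, "y": 0.13, "z": 0.06, "wx": 0, "wy": 0, "wz": 0},
  {"x": 0, "y": 0.13, "z": 0.07, "wx": 0, "wy": 0, "wz": 0},
  {"x": 0, "y": 0.13, "z": 0.075, "wx": 0, "wy": 0, "wz": 0},
  {"x": 0, "y": 0.13, "z": 0.075, "wx": 0, "wy": 0, "wz": 0},
])

```text
t: 16.03
eef_pos: [0.5977, 0.1738, 0.2131]
tool_rot: [-0.002, 0.647, 0.763, 0.001]
contact_force: [0.7, 0.6, -1.5]
gripper_width: 0.088
```

Request:
jog_arm([
  {"x": 0, "y": 0, "z": 0.008, "wx": 0, "wy": 0, "wz": 0},
  {"x": 0, "y": 0, "z": 0.014, "wx": 0, "wy": 0, "wz": 0},
  {"x": 0, "y": 0, "z": 0.018, "wx": 0, "wy": 0, "wz": 0},
  {"x": 0, "y": 0, "z": 0.018, "wx": 0, "wy": 0, "wz": 0},
])

```text
t: 16.37
eef_pos: [0.5977, 0.1739, 0.2096]
tool_rot: [-0.002, 0.647, 0.763, 0.001]
contact_force: [0.1, -0.7, -0.6]
gripper_width: 0.085
```

Request:
jog_arm([
  {"x": 0, "y": 0, "z": 0.005, "wx": 0, "wy": 0, "wz": 0},
  {"x": 0, "y": 0, "z": 0.01, "wx": 0, "wy": 0, "wz": 0},
  {"x": 0, "y": 0, "z": 0.01, "wx": 0, "wy": 0, "wz": 0},
])

```text
t: 16.62
eef_pos: [0.5983, 0.1746, 0.2087]
tool_rot: [-0.001, 0.647, 0.763, 0.002]
contact_force: [-0.5, 0.2, 4.0]
gripper_width: 0.087
```

Request:
jog_arm([
  {"x": 0, "y": 0, "z": 0.005, "wx": 0, "wy": 0, "wz": 0},
  {"x": 0, "y": 0, "z": 0.01, "wx": 0, "wy": 0, "wz": 0},
  {"x": 0, "y": 0, "z": 0.01, "wx": 0, "wy": 0, "wz": 0},
])

```text
t: 16.87
eef_pos: [0.5988, 0.1752, 0.2082]
tool_rot: [-0.001, 0.646, 0.763, 0.002]
contact_force: [-2.7, -0.5, 9.5]
gripper_width: 0.088
```

Request:
jog_arm([
  {"x": 0, "y": 0, "z": -0.004, "wx": 0, "wy": 0, "wz": 0},
  {"x": 0, "y": 0, "z": -0.006, "wx": 0, "wy": 0, "wz": 0},
])

```text
t: 17.03
eef_pos: [0.5988, 0.1752, 0.2093]
tool_rot: [-0.001, 0.646, 0.763, 0.003]
contact_force: [0.2, -0.0, -0.8]
gripper_width: 0.083
```

Request:
jog_arm([
  {"x": 0, "y": 0, "z": 0, "wx": 0, "wy": 0, "wz": 0},
  {"x": 0, "y": 0, "z": 0, "wx": 0, "wy": 0, "wz": 0},
  {"x": 0, "y": 0, "z": 0, "wx": 0, "wy": 0, "wz": 0},
  {"x": 0, "y": 0, "z": 0, "wx": 0, "wy": 0, "wz": 0},
  {"x": 0, "y": 0, "z": 0, "wx": 0, "wy": 0, "wz": 0},
], hand=-0.4)

```text
t: 17.45
eef_pos: [0.5988, 0.1752, 0.2092]
tool_rot: [-0.001, 0.646, 0.763, 0.002]
contact_force: [0.6, -0.1, 0.3]
gripper_width: 0.297
```

```bash
python3 - <<'E'
from h import *
import cv2
for c in("wrist","scene"):
    im=cams.read_camera(c);cv2.imwrite(f"pics/{c}7.png",im[:,:,::-1])
b=cv2.imread("pics/scene7.png")[110:210,330:440];w=cv2.imread("pics/wrist7.png")[60:330,190:490]
cv2.imwrite("pics/v7.png",np.hstack([cv2.resize(b,(440,400),interpolation=2),cv2.resize(w,(360,324)) if 0 else cv2.resize(w,(360,400))]))
E
```

```text
(no output)
```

View pics/v7.png

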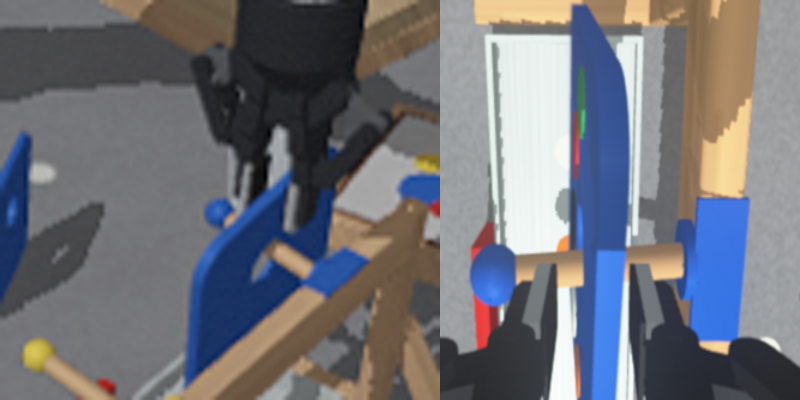

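Blue hangs on its peg, between ball and beam, and the jaws are clear. I'll retreat straight up and fetch yellow.

Request:
jog_arm([
  {"x": 0, "y": 0, "z": -0.04, "wx": 0, "wy": 0, "wz": 0},
  {"x": 0, "y": 0, "z": -0.12, "wx": 0, "wy": 0, "wz": 0},
  {"x": 0, "y": 0, "z": -0.24, "wx": 0, "wy": 0, "wz": 0},
  {"x": 0, "y": -0.02, "z": -0.38, "wx": 0, "wy": 0, "wz": 0},
  {"x": -0.1, "y": -0.06, "z": -0.48, "wx": 0, "wy": 0, "wz": 0},
  {"x": -0.25, "y": -0.12, "z": -0.5, "wx": 0, "wy": 0, "wz": 0.02},
  {"x": -0.43, "y": -0.18, "z": -0.5, "wx": 0, "wy": 0, "wz": 0.04},
  {"x": -0.62, "y": -0.18, "z": -0.5, "wx": 0, "wy": 0, "wz": 0.06},
  {"x": -0.8, "y": -0.18, "z": -0.5, "wx": 0, "wy": 0, "wz": 0.08},
  {"x": -0.98, "y": -0.18, "z": -0.5, "wx": 0, "wy": 0, "wz": 0.1},
  {"x": -1.0, "y": -0.18, "z": -0.5, "wx": 0, "wy": 0, "wz": 0.1},
], hand=0)

```text
t: 18.47
eef_pos: [0.5966, -0.0376, 0.3086]
tool_rot: [0.001, 0.762, 0.647, 0.001]
contact_force: [-0.2, -1.4, 0.3]
gripper_width: 0.501
```

```bash
python3 - <<'E'
from h import *
go([.582,-.305,.25],-.155)
E
```

```text
go [ 0.582 -0.305  0.25 ] shift [-1.331  0.144  0.293] turn [ 0.0009 -0.0002 -0.0025]
```

Request:
jog_arm([
  {"x": -0.15, "y": 0.02, "z": 0, "wx": 0, "wy": 0, "wz": 0},
  {"x": -0.35, "y": 0.05, "z": 0, "wx": 0, "wy": 0, "wz": 0},
  {"x": -0.55, "y": 0.08, "z": 0.05, "wx": 0, "wy": 0, "wz": 0},
  {"x": -0.75, "y": 0.11, "z": 0.1, "wx": 0, "wy": 0, "wz": 0},
  {"x": -0.95, "y": 0.13, "z": 0.15, "wx": 0, "wy": 0, "wz": 0},
  {"x": -1.0, "y": 0.144, "z": 0.2, "wx": 0, "wy": 0, "wz": 0},
  {"x": -1.0, "y": 0.144, "z": 0.25, "wx": 0, "wy": 0, "wz": 0},
])

```text
t: 19.05
eef_pos: [0.5918, -0.2453, 0.258]
tool_rot: [0.001, 0.765, 0.644, 0.0]
contact_force: [0.2, 0.2, -0.2]
gripper_width: 0.503
```

Request:
jog_arm([
  {"x": -0.1, "y": 0, "z": 0.05, "wx": 0, "wy": 0, "wz": 0},
  {"x": -0.25, "y": 0, "z": 0.06, "wx": 0, "wy": 0, "wz": 0},
  {"x": -0.32, "y": 0, "z": 0.06, "wx": 0, "wy": 0, "wz": 0},
  {"x": -0.33, "y": 0, "z": 0.06, "wx": 0, "wy": 0, "wz": 0},
  {"x": -0.33, "y": 0, "z": 0.06, "wx": 0, "wy": 0, "wz": 0},
])

```text
t: 19.47
eef_pos: [0.5809, -0.3101, 0.2466]
tool_rot: [0.002, 0.765, 0.644, 0.001]
contact_force: [0.7, 0.2, -0.1]
gripper_width: 0.502
```

```bash
python3 - <<'E'
from h import *
im=cams.read_camera("wrist")[:,:,::-1].copy();cv2.imwrite("pics/w8.png",im);k=cams.get_calibration("wrist")
hsv=cv2.cvtColor(im,cv2.COLOR_BGR2HSV);m=cv2.inRange(hsv,(20,120,50),(35,255,255))
n,l,s,c=cv2.connectedComponentsWithStats(m)
i=max([j for j in range(1,n) if s[j,4]>300],key=lambda j:-abs(c[j][0]-320));m=(l==i);print(s[i])
for r in(100,140,180,220,260,290):
    c=np.where(m[r])[0]
    if len(c):print(r,c.min(),c.max(),atz("wrist",(c.mean(),r),.172,k))
rr=np.where(m.any(1))[0];print([atz("wrist",(320,r),.165,k) for r in(rr.min(),rr.max())])
go([.581,-.307,.145],-.155)
E
```

```text
[ 308   80   16  213 2973]
100 308 322 [ 0.59061968 -0.24525582  0.172     ]
140 308 322 [ 0.58666541 -0.2683223   0.172     ]
180 309 322 [ 0.58276903 -0.29289563  0.172     ]
220 309 323 [ 0.57861893 -0.31906912  0.172     ]
260 310 323 [ 0.57418949 -0.34700433  0.172     ]
290 311 322 [ 0.57041441 -0.36917842  0.172     ]
[array([ 0.59545991, -0.23453899,  0.165     ]), array([ 0.57188093, -0.3753172 ,  0.165     ])]
go [ 0.581 -0.307  0.145] shift [ 0.008 -0.005  0.509] turn [ 0.0012  0.0001 -0.0045]
```

View pics/w8.png

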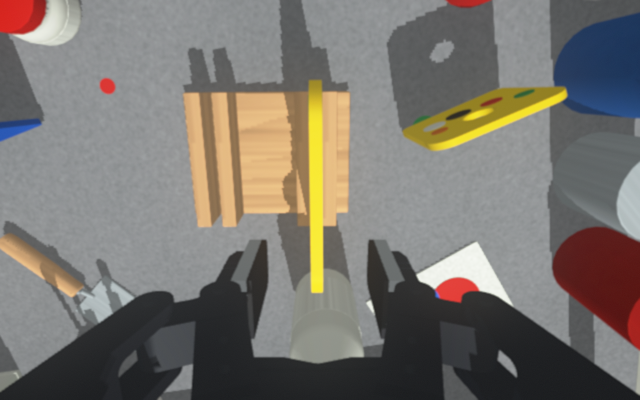

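Request:
jog_arm([
  {"x": 0.018, "y": -0.004, "z": 0.08, "wx": 0, "wy": 0, "wz": -0.004},
  {"x": 0.018, "y": -0.004, "z": 0.22, "wx": 0, "wy": 0, "wz": -0.004},
  {"x": 0.018, "y": -0.004, "z": 0.38, "wx": 0, "wy": 0, "wz": -0.004},
  {"x": 0.018, "y": -0.004, "z": 0.47, "wx": 0, "wy": 0, "wz": -0.004},
  {"x": 0.018, "y": -0.004, "z": 0.507, "wx": 0, "wy": 0, "wz": -0.004},
  {"x": 0.018, "y": -0.004, "z": 0.507, "wx": 0, "wy": 0, "wz": -0.004},
])

```text
t: 20.02
eef_pos: [0.5815, -0.3025, 0.144]
tool_rot: [-0.0, 0.759, 0.651, 0.001]
contact_force: [-0.2, 0.1, -0.5]
gripper_width: 0.501
```

Request:
jog_arm([
  {"x": 0, "y": 0, "z": 0, "wx": 0, "wy": 0, "wz": 0},
  {"x": 0, "y": 0, "z": 0, "wx": 0, "wy": 0, "wz": 0},
  {"x": 0, "y": 0, "z": 0, "wx": 0, "wy": 0, "wz": 0},
  {"x": 0, "y": 0, "z": 0, "wx": 0, "wy": 0, "wz": 0},
  {"x": 0, "y": 0, "z": 0, "wx": 0, "wy": 0, "wz": 0},
  {"x": 0, "y": 0, "z": 0, "wx": 0, "wy": 0, "wz": 0},
], hand=-1, grip_force=40)

```text
t: 20.52
eef_pos: [0.5827, -0.3022, 0.146]
tool_rot: [0.001, 0.759, 0.651, 0.002]
contact_force: [-1.3, 1.4, 6.4]
gripper_width: 0.083
```

Request:
jog_arm([
  {"x": 0, "y": 0, "z": -0.03, "wx": 0, "wy": 0, "wz": 0},
  {"x": 0, "y": 0, "z": -0.1, "wx": 0, "wy": 0, "wz": 0},
  {"x": 0, "y": 0, "z": -0.18, "wx": 0, "wy": 0, "wz": 0},
  {"x": 0, "y": 0, "z": -0.26, "wx": 0, "wy": 0, "wz": 0},
  {"x": 0, "y": 0, "z": -0.34, "wx": 0, "wy": 0, "wz": 0},
  {"x": 0, "y": 0, "z": -0.4, "wx": 0, "wy": 0, "wz": 0},
  {"x": 0, "y": 0, "z": -0.42, "wx": 0, "wy": 0, "wz": 0},
  {"x": 0, "y": 0, "z": -0.42, "wx": 0, "wy": 0, "wz": 0},
])

```text
t: 21.18
eef_pos: [0.5829, -0.3027, 0.2317]
tool_rot: [0.002, 0.759, 0.651, 0.002]
contact_force: [0.6, -0.6, -2.2]
gripper_width: 0.084
```

```bash
python3 - <<'E'
from h import *
go([.53,-.027,.232],.16);go([.53,-.13,.232],.16)
E
```

```text
go [ 0.53  -0.027  0.232] shift [ 1.321 -0.473 -0.004] turn [ 0.0021  0.0001 -0.1   ]
go [ 0.53  -0.13   0.232] shift [ 0.813 -0.394 -0.004] turn [ 0.0021  0.0001 -0.1   ]
```

Request:
jog_arm([
  {"x": 0.03, "y": -0.02, "z": 0, "wx": 0, "wy": 0, "wz": -0.005},
  {"x": 0.1, "y": -0.05, "z": 0, "wx": 0, "wy": 0, "wz": -0.015},
  {"x": 0.2, "y": -0.1, "z": 0, "wx": 0, "wy": 0, "wz": -0.025},
  {"x": 0.31, "y": -0.16, "z": 0, "wx": 0, "wy": 0, "wz": -0.035},
  {"x": 0.42, "y": -0.21, "z": 0, "wx": 0, "wy": 0, "wz": -0.05},
  {"x": 0.53, "y": -0.26, "z": 0, "wx": 0, "wy": 0, "wz": -0.065},
  {"x": 0.64, "y": -0.31, "z": 0, "wx": 0, "wy": 0, "wz": -0.08},
  {"x": 0.74, "y": -0.36, "z": 0, "wx": 0, "wy": 0, "wz": -0.09},
  {"x": 0.8, "y": -0.39, "z": 0, "wx": 0, "wy": 0, "wz": -0.098},
  {"x": 0.81, "y": -0.4, "z": 0, "wx": 0.001, "wy": 0, "wz": -0.1},
  {"x": 0.81, "y": -0.4, "z": 0, "wx": 0.001, "wy": 0, "wz": -0.1},
])

```text
t: 22.1
eef_pos: [0.5282, -0.1295, 0.231]
tool_rot: [0.001, 0.647, 0.762, 0.001]
contact_force: [0.4, -0.9, -2.2]
gripper_width: 0.088
```

```bash
python3 - <<'E'
from h import *
go([.53,-.027,.232],.16)
E
```

```text
go [ 0.53  -0.027  0.232] shift [ 0.504  0.092 -0.005] turn [0.0008 0.0003 0.0008]
```

Request:
jog_arm([
  {"x": 0.05, "y": 0.01, "z": 0, "wx": 0, "wy": 0, "wz": 0},
  {"x": 0.13, "y": 0.02, "z": 0, "wx": 0, "wy": 0, "wz": 0},
  {"x": 0.23, "y": 0.04, "z": 0, "wx": 0, "wy": 0, "wz": 0},
  {"x": 0.33, "y": 0.06, "z": 0, "wx": 0, "wy": 0, "wz": 0},
  {"x": 0.43, "y": 0.08, "z": 0, "wx": 0, "wy": 0, "wz": 0},
  {"x": 0.49, "y": 0.09, "z": 0, "wx": 0, "wy": 0, "wz": 0},
  {"x": 0.504, "y": 0.092, "z": 0, "wx": 0, "wy": 0, "wz": 0},
  {"x": 0.504, "y": 0.092, "z": 0, "wx": 0, "wy": 0, "wz": 0},
  {"x": 0.504, "y": 0.092, "z": 0, "wx": 0, "wy": 0, "wz": 0},
])

```text
t: 22.85
eef_pos: [0.5301, -0.0285, 0.2307]
tool_rot: [0.001, 0.648, 0.762, 0.0]
contact_force: [0.9, -1.0, -1.9]
gripper_width: 0.084
```

```bash
python3 - <<'E'
from h import *
p,r=tool();print(p)
for c in("wrist","scene"):
    im=cams.read_camera(c);k=cams.get_calibration(c);cv2.imwrite(f"pics/{c}9.png",im[:,:,::-1])
    for n in("hole_yellow","peg_yellow_tip"):
        print(c,n,[(np.round(d["location"],1).tolist(),round(d["confidence"],2)) for d in finder.place_of(c,n)][:3])
    hsv=cv2.cvtColor(im,cv2.COLOR_RGB2HSV);m=cv2.inRange(hsv,(20,120,50),(35,255,255));n,l,s,q=cv2.connectedComponentsWithStats(m);print([(s[i].tolist(),q[i].round(1).tolist()) for i in range(1,n) if s[i,4]>25])
H=p-r.apply([.003,0,0])-[0,0,.034]
print("expect hole",[proj(c,H)[0] for c in("wrist","scene")],"tip",[proj(c,[.590,-.0204,.194])[0] for c in("wrist","scene")])
for d in finder.place_of("wrist","peg_yellow_tip")[:1]:
    T=atz("wrist",d["location"],.194);print(T,r.inv().apply(T-H))
b=cv2.imread("pics/scene9.png")[130:260,270:440];w=cv2.imread("pics/wrist9.png")[60:330,220:490]
cv2.imwrite("pics/v9.png",np.hstack([cv2.resize(b,(510,390),interpolation=2),cv2.resize(w,(290,390)) ]))
E
```

```text
[ 0.53012965 -0.02846487  0.23074586]
wrist hole_yellow []
wrist peg_yellow_tip [([429.2, 225.7], 0.75)]
[([305, 95, 25, 270, 6178], [317.2, 228.9]), ([543, 180, 82, 90, 4704], [587.4, 223.0]), ([414, 211, 39, 37, 1141], [432.9, 229.0])]
scene hole_yellow [([287.3, 326.3], 0.74), ([318.6, 188.0], 0.73), ([338.5, 198.5], 0.69)]
scene peg_yellow_tip [([337.5, 198.9], 0.68)]
[([296, 160, 48, 72, 1914], [316.5, 196.4]), ([361, 209, 19, 16, 160], [369.4, 216.1]), ([57, 215, 8, 10, 30], [60.1, 218.9]), ([266, 304, 43, 55, 1314], [287.9, 330.3])]
expect hole [array([318.06082592, 234.28899019]), array([320.15533795, 187.95419659])] tip [array([430.71173477, 230.03483216]), array([339.71637101, 198.99776142])]
[ 0.58859688 -0.01788245  0.194     ] [0.00408387 0.05940171 0.00286453]
```

View pics/v9.png

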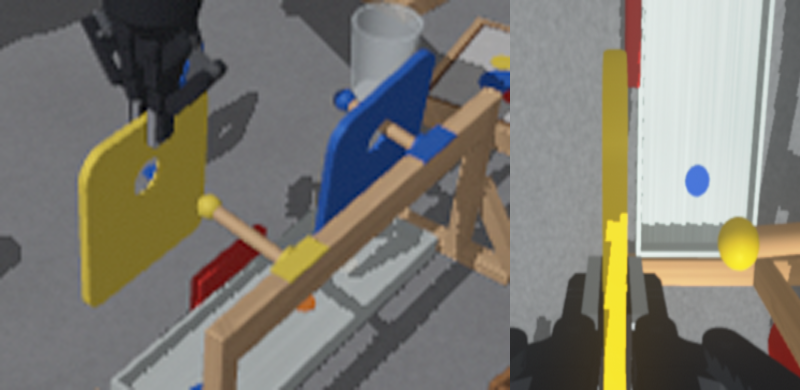

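Request:
jog_arm([
  {"x": 0.01, "y": 0.03, "z": 0.005, "wx": 0, "wy": 0, "wz": 0},
  {"x": 0.01, "y": 0.08, "z": 0.005, "wx": 0, "wy": 0, "wz": 0},
  {"x": 0.01, "y": 0.14, "z": 0.005, "wx": 0, "wy": 0, "wz": 0},
  {"x": 0.01, "y": 0.19, "z": 0.005, "wx": 0, "wy": 0, "wz": 0},
  {"x": 0.01, "y": 0.22, "z": 0.005, "wx": 0, "wy": 0, "wz": 0},
  {"x": 0.01, "y": 0.25, "z": 0.005, "wx": 0, "wy": 0, "wz": 0},
  {"x": 0.01, "y": 0.28, "z": 0.005, "wx": 0, "wy": 0, "wz": 0},
  {"x": 0.01, "y": 0.31, "z": 0.005, "wx": 0, "wy": 0, "wz": 0},
  {"x": 0.01, "y": 0.34, "z": 0.005, "wx": 0, "wy": 0, "wz": 0},
  {"x": 0.01, "y": 0.36, "z": 0.005, "wx": 0, "wy": 0, "wz": 0},
  {"x": 0.01, "y": 0.36, "z": 0.005, "wx": 0, "wy": 0, "wz": 0},
])

```text
t: 24.12
eef_pos: [0.6015, -0.0138, 0.2301]
tool_rot: [0.001, 0.648, 0.762, 0.001]
contact_force: [0.2, -1.1, -1.5]
gripper_width: 0.087
```

Request:
jog_arm([
  {"x": 0, "y": 0.03, "z": 0.005, "wx": 0, "wy": 0, "wz": 0},
  {"x": 0, "y": 0.06, "z": 0.01, "wx": 0, "wy": 0, "wz": 0},
  {"x": 0, "y": 0.09, "z": 0.015, "wx": 0, "wy": 0, "wz": 0},
  {"x": 0, "y": 0.115, "z": 0.02, "wx": 0, "wy": 0, "wz": 0},
  {"x": 0, "y": 0.125, "z": 0.03, "wx": 0, "wy": 0, "wz": 0},
  {"x": 0, "y": 0.125, "z": 0.045, "wx": 0, "wy": 0, "wz": 0},
  {"x": 0, "y": 0.125, "z": 0.06, "wx": 0, "wy": 0, "wz": 0},
  {"x": 0, "y": 0.125, "z": 0.075, "wx": 0, "wy": 0, "wz": 0},
  {"x": 0, "y": 0.125, "z": 0.085, "wx": 0, "wy": 0, "wz": 0},
  {"x": 0, "y": 0.125, "z": 0.09, "wx": 0, "wy": 0, "wz": 0},
  {"x": 0, "y": 0.125, "z": 0.09, "wx": 0, "wy": 0, "wz": 0},
])

```text
t: 25.03
eef_pos: [0.626, -0.0099, 0.2118]
tool_rot: [0.001, 0.648, 0.762, 0.001]
contact_force: [0.2, -0.6, -1.0]
gripper_width: 0.087
```

Request:
jog_arm([
  {"x": 0, "y": 0, "z": 0.005, "wx": 0, "wy": 0, "wz": 0},
  {"x": 0, "y": 0, "z": 0.01, "wx": 0, "wy": 0, "wz": 0},
  {"x": 0, "y": 0, "z": 0.01, "wx": 0, "wy": 0, "wz": 0},
])

```text
t: 25.28
eef_pos: [0.626, -0.01, 0.2098]
tool_rot: [0.001, 0.648, 0.762, 0.001]
contact_force: [0.3, 0.4, -1.9]
gripper_width: 0.084
```

Request:
jog_arm([
  {"x": 0, "y": 0, "z": 0.004, "wx": 0, "wy": 0, "wz": 0},
  {"x": 0, "y": 0, "z": 0.007, "wx": 0, "wy": 0, "wz": 0},
  {"x": 0, "y": 0, "z": 0.007, "wx": 0, "wy": 0, "wz": 0},
])

```text
t: 25.53
eef_pos: [0.6262, -0.0099, 0.2093]
tool_rot: [0.002, 0.648, 0.762, 0.001]
contact_force: [-2.0, -1.1, 3.8]
gripper_width: 0.086
```

Resting on the peg with light contact. Releasing.

Request:
jog_arm([
  {"x": 0, "y": 0, "z": -0.002, "wx": 0, "wy": 0, "wz": 0},
  {"x": 0, "y": 0, "z": -0.002, "wx": 0, "wy": 0, "wz": 0},
  {"x": 0, "y": 0, "z": -0.002, "wx": 0, "wy": 0, "wz": 0},
  {"x": 0, "y": 0, "z": -0.002, "wx": 0, "wy": 0, "wz": 0},
  {"x": 0, "y": 0, "z": -0.002, "wx": 0, "wy": 0, "wz": 0},
  {"x": 0, "y": 0, "z": -0.002, "wx": 0, "wy": 0, "wz": 0},
], hand=-0.4)

```text
t: 26.03
eef_pos: [0.6262, -0.0099, 0.2096]
tool_rot: [0.001, 0.648, 0.762, 0.001]
contact_force: [-0.6, 0.4, -0.3]
gripper_width: 0.296
```

Request:
jog_arm([
  {"x": 0, "y": 0, "z": -0.04, "wx": 0, "wy": 0, "wz": 0},
  {"x": 0, "y": 0, "z": -0.12, "wx": 0, "wy": 0, "wz": 0},
  {"x": 0, "y": 0, "z": -0.24, "wx": 0, "wy": 0, "wz": 0},
  {"x": 0, "y": 0, "z": -0.38, "wx": 0, "wy": 0, "wz": 0},
  {"x": 0, "y": -0.04, "z": -0.5, "wx": 0, "wy": 0, "wz": 0},
  {"x": 0, "y": -0.15, "z": -0.55, "wx": 0, "wy": 0, "wz": 0},
  {"x": -0.1, "y": -0.3, "z": -0.55, "wx": 0, "wy": 0, "wz": 0},
  {"x": -0.25, "y": -0.45, "z": -0.55, "wx": 0, "wy": 0, "wz": 0},
  {"x": -0.4, "y": -0.5, "z": -0.55, "wx": 0, "wy": 0, "wz": 0},
  {"x": -0.45, "y": -0.5, "z": -0.55, "wx": 0, "wy": 0, "wz": 0},
  {"x": -0.45, "y": -0.5, "z": -0.55, "wx": 0, "wy": 0, "wz": 0},
])

```text
t: 26.95
eef_pos: [0.5412, -0.1189, 0.32]
tool_rot: [0.002, 0.65, 0.76, 0.0]
contact_force: [-0.0, 0.8, -0.3]
gripper_width: 0.302
```

```bash
python3 - <<'E'
from h import *
import time
a=cams.read_camera("scene");t=cams.read_camera("top")
print(atz("top",finder.place_of("top","tray_handle")[0]["location"],.045))
for n in("hole_blue","hole_yellow"):
    print(n,[(np.round(d["location"],1).tolist(),round(d["confidence"],2)) for d in finder.place_of("scene",n)][:4])
[cams.read_camera("top") for _ in range(4)]
b=cams.read_camera("scene");print("scene diff",np.abs(a.astype(int)-b)[110:260,270:440].max(), monitor.get_obs()["t"])
A=b[110:260,280:440,::-1];T=t[100:270,180:450,::-1]
cv2.imwrite("pics/v10.png",np.hstack([cv2.resize(A,(400,375),interpolation=2),cv2.resize(T,(400,375),interpolation=2)]))
E
```

```text
[0.51990465 0.06174611 0.045     ]
hole_blue [([395.5, 174.3], 0.93), ([332.6, 160.2], 0.72), ([345.2, 236.3], 0.64), ([200.5, 204.1], 0.6)]
hole_yellow [([281.5, 327.0], 0.97), ([350.7, 212.8], 0.87)]
scene diff 137 27.45
```

View pics/v10.png

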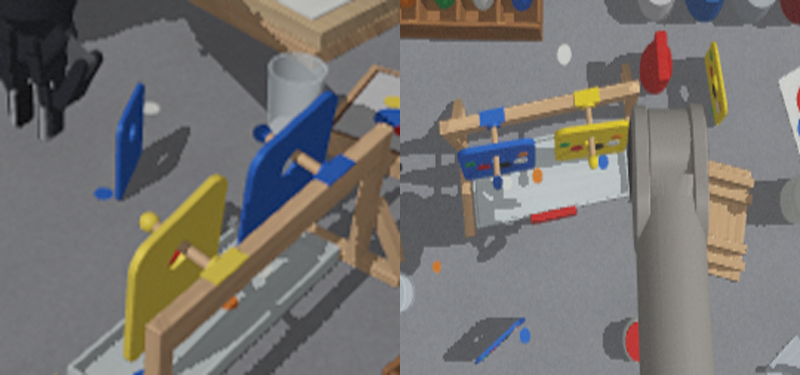

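Request:
jog_arm([
  {"x": 0, "y": 0, "z": 0, "wx": 0, "wy": 0, "wz": 0},
  {"x": 0, "y": 0, "z": 0, "wx": 0, "wy": 0, "wz": 0},
  {"x": 0, "y": 0, "z": 0, "wx": 0, "wy": 0, "wz": 0},
  {"x": 0, "y": 0, "z": 0, "wx": 0, "wy": 0, "wz": 0},
  {"x": 0, "y": 0, "z": 0, "wx": 0, "wy": 0, "wz": 0},
  {"x": 0, "y": 0, "z": 0, "wx": 0, "wy": 0, "wz": 0},
  {"x": 0, "y": 0, "z": 0, "wx": 0, "wy": 0, "wz": 0},
  {"x": 0, "y": 0, "z": 0, "wx": 0, "wy": 0, "wz": 0},
  {"x": 0, "y": 0, "z": 0, "wx": 0, "wy": 0, "wz": 0},
  {"x": 0, "y": 0, "z": 0, "wx": 0, "wy": 0, "wz": 0},
  {"x": 0, "y": 0, "z": 0, "wx": 0, "wy": 0, "wz": 0},
  {"x": 0, "y": 0, "z": 0, "wx": 0, "wy": 0, "wz": 0},
])

```text
t: 28.45
eef_pos: [0.5417, -0.114, 0.3194]
tool_rot: [0.001, 0.647, 0.762, 0.001]
contact_force: [0.4, 0.5, -0.9]
gripper_width: 0.297
```

```bash
cat > still.py <<'E'
from h import *
ref=None
for i in range(10):
    im=cams.read_camera("scene");h=cv2.cvtColor(im,cv2.COLOR_RGB2HSV);o=[]
    for lo,hi in((20,35),(100,125)):
        m=cv2.inRange(h,(lo,120,50),(hi,255,255));m[:110]=0;m[270:]=0;m[:,:320]=0;m[:,430:]=0
        n,l,s,c=cv2.connectedComponentsWithStats(m);j=1+s[1:,4].argmax();o+=c[j].round(2).tolist()+[int(s[j,4])]
    d=0 if ref is None else int((np.abs(im.astype(int)-ref)[110:270,320:430].max(2)>40).sum());ref=im.astype(int);print(o,d)
E
python3 still.py
```

```text
[349.86, 213.54, 1557, 395.42, 174.65, 1093] 0
[349.82, 213.54, 1573, 395.4, 174.69, 1092] 2
[349.72, 213.58, 1593, 395.39, 174.69, 1094] 0
[349.69, 213.54, 1597, 395.35, 174.72, 1095] 0
[349.63, 213.56, 1609, 395.41, 174.7, 1095] 1
[349.61, 213.56, 1607, 395.37, 174.71, 1094] 0
[349.61, 213.54, 1608, 395.38, 174.72, 1093] 0
[349.64, 213.54, 1603, 395.38, 174.73, 1096] 0
[349.67, 213.57, 1594, 395.39, 174.7, 1093] 0
[349.76, 213.56, 1584, 395.4, 174.68, 1093] 0
```

```bash
python3 - <<'E'
from h import *
for _ in range(60): cams.read_camera("top")
print(monitor.get_obs()["t"])
E
python3 still.py
```

```text
31.95
[349.83, 213.5, 1576, 395.4, 174.68, 1093] 0
[349.81, 213.52, 1578, 395.39, 174.67, 1093] 0
[349.76, 213.54, 1585, 395.4, 174.66, 1092] 0
[349.79, 213.5, 1583, 395.41, 174.66, 1092] 0
[349.77, 213.55, 1584, 395.42, 174.65, 1091] 0
[349.79, 213.55, 1580, 395.4, 174.65, 1091] 0
[349.84, 213.49, 1575, 395.4, 174.67, 1092] 0
[349.85, 213.49, 1573, 395.37, 174.67, 1094] 0
[349.83, 213.5, 1570, 395.44, 174.65, 1093] 0
[349.86, 213.45, 1568, 395.44, 174.65, 1093] 0
```

```bash
python3 - <<'E'
from h import *
for _ in range(50): cams.read_camera("top")
E
python3 still.py; python3 -c "
from station import bot,monitor;print(monitor.get_obs()['t']);print(bot.hand_in())"
```

```text
[349.87, 213.49, 1570, 395.42, 174.67, 1093] 0
[349.81, 213.52, 1572, 395.4, 174.68, 1093] 0
[349.82, 213.52, 1570, 395.4, 174.65, 1092] 0
[349.82, 213.52, 1569, 395.4, 174.65, 1092] 0
[349.83, 213.52, 1570, 395.4, 174.67, 1092] 0
[349.87, 213.45, 1571, 395.42, 174.65, 1091] 0
[349.87, 213.49, 1572, 395.4, 174.66, 1094] 0
[349.85, 213.5, 1574, 395.4, 174.66, 1092] 0
[349.84, 213.5, 1576, 395.42, 174.65, 1091] 0
[349.85, 213.49, 1573, 395.41, 174.66, 1091] 0
35.45
the job is handed in; nothing more can be done
None
```

The tray is home and both full-size palettes hang by their thumb holes on the pegs of their own colour. I handed in at about 35 s of the 72 s.

- **Tray:** I pushed it in first, until the force at its stop rose to about 16 N along the push. The top view then put the handle within 4 mm of its computed home position.
- **Hanging:** I hung blue, then yellow. Neither showed any force while its hole passed over the peg ball. On lowering, blue was pressed on its peg with about 9.5 N and yellow with about 4 N, and both were eased off before I let go.
- **Stillness:** Yellow swung slightly after release, so I waited. By the last check both palettes' outlines were steady to within about 0.1 pixel. The gripper was clear of everything.
- **Disagreement:** On the approach with blue, the trained network put its hole about 3 pixels lower than my estimate. An enlarged picture suggested about 1 pixel, so I raised the palette 2 mm and it went on cleanly.
- **Other objects:** My path kept clear of them, and the last picture showed no change in those in view. I made no separate check of their positions.

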